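Put away the carving stock

ROBOT

A 7-joint arm with a two-finger parallel gripper is mounted at the origin on the work surface. World frame = base frame: x ahead of the robot, y to its left, z up, the work surface at z = 0. Lengths are in m, angles in rad, forces in N, time in s.
With the tool pointing down it reaches from about 0.4 to 0.85 m from the base axis. Payload 10.4 kg.
Tool frame: the origin (TCP) lies between the finger pads; the fingertips stand tips_ahead ahead of it and the grasp point (between the pads) lies 11 mm behind it (tips_ahead is the distance from the TCP to the fingertips, in m); z points along the fingers, x is the direction in which the jaws open and shut, and the axes are right-handed (so a half turn about z gives the same grasp; the last joint's range is limited). The gripper opens to 87 mm and grips with 3 to 60 N. Pads are 19 mm wide; open, the fingers measure 117 mm over their backs; the gripper's body (75 mm by 190 mm) begins 51 mm behind the grasp point.
Start: joints at [-1.26, 0.332, -0.065, 1.46, 0.022, 1.35, -0.088], TCP at [0.205, 0.591, 0.231] pointing down, gripper open.
Joint ranges: [-2.6, 2.6], [-0.5, 2.12], [-1.47, 1.34], [0.16, 2.42], [-1.27, 4.41], [0.06, 2.06], [-2.6, 2.6]. Speed limits (rad/s): [2.22, 2.22, 2.79, 2.79, 3.14, 3.14, 3.14].

INTERFACE

Orientations are given as a unit quaternion [x, y, z, w].
In Python, from bench import read_state, camera, close_job, tips_ahead gives the robot as it stands.
- The arm moves only by the tool arm_command, never from a script. Its argument "commands" is a list that holds one entry, the list of rows, each a list of 7 numbers: the turn, a rotation vector about the tool's x, y, z in rad, then the shift along the tool's x, y, z in m, then the opening in per cent of the stroke, from 0 (shut) to 100 (fully open). In form: [[[rx, ry, rz, x, y, z, claw], ...]]. A call has 1 to 20 rows; each row shifts and turns the commanded pose from where the row before left it, along the tool's axes as they then stand; what a row does not reach is not made up. A row lasts 1/8 s, in which the tool goes at most 62.5 mm and 10.7 degrees, less where a joint would pass 70% of its speed; a pose out of reach is approached as far as the arm can. A call with a gripper value outside its range is refused whole. The fingers move at their own pace and stop on an object; "newtons" is the grip in N (left out, the last holds). Time passes only in rows, so rows that do not move let the fingers close. It gives the time, the measured TCP pose, the force and the opening at its end, in the units of the state.
- read_state(): the state, without advancing time (a new reading comes with each control period).
- camera(name): name is "scene" or "side" or "wrist"; returns a dict with "frame" (400x640x3 uint8, red, green, blue), "vfov" (degrees; the focal length in pixels is half the picture's height over the tangent of half this angle, whatever the lens; pixels are square), "cx", "cy" (the principal point, pixels), "R" (3x3) and "t" (3): a world point X has camera coordinates R X + t. Camera axes: x right, y down, z forward; pixel columns grow to the right and rows downward; lengths in m; the calibration is good to about 2 mm. A picture is of the moment at which its call begins. There is no depth.
- close_job(): hands the job in, once; it reports no verdict.
The state is a dict: "time": time; "joint_positions": joint angles; "joint_vel": joint speeds; "joint_torque": joint torques, N m; "ee_pos": TCP position; "eef_rot": TCP orientation; "ft_force": force on the tool from outside, world axes, zero at the start; "torque": the same for the moment, N m; "width": finger opening in m.
Only numpy, scipy, OpenCV 4.12 (cv2) and the standard library are available. Lean on these libraries where they do the work, as an engineer would, in place of code of your own. Each camera call takes 0.05 s, during which the arm holds its last target.

TASK

Put away the carving stock: slide the blue tub's lid fully open, then with the steel scoop move all the wooden balls from the green trough into the tub, never touching a ball with the gripper, then lay the scoop back flat on the cork pad, along its middle. Slide the lid fully shut over the balls, and stand every basswood blank upright and square on the shelf's white squares, side by side from the red end stop with no empty square between. Leave the small round tin and the jar with the white cap where they are.

Things in the scene. Friction and masses are not known exactly. Their poses are not given: they have to be found in the camera images.
- tray: Green trough, fixed. Origin on the table under it, z up, x towards its sloping end. Flat floor 5 mm above the table, x -125 to +100 mm, 106 mm wide; side walls 5 mm thick, 45 high, to x = +140. Upright end wall at x = -125, 30 high; from x = +100 the other end leans outwards 40 degrees from vertical to its top edge at x = +136, 46 high. Balls start between x = 0 and +95.
- ball0: Turned wooden ball, 28 mm diameter, 12 g; origin at its centre, axes turn with it. It rolls on slopes steeper than about 8 degrees. 3 to 5 of the five balls are present (None if absent).
- ball1: Turned wooden ball, 28 mm diameter, 12 g; origin at its centre, axes turn with it. It rolls on slopes steeper than about 8 degrees. 3 to 5 of the five balls are present (None if absent).
- ball2: Turned wooden ball, 28 mm diameter, 12 g; origin at its centre, axes turn with it. It rolls on slopes steeper than about 8 degrees. 3 to 5 of the five balls are present (None if absent).
- ball3: Turned wooden ball, 28 mm diameter, 12 g; origin at its centre, axes turn with it. It rolls on slopes steeper than about 8 degrees. 3 to 5 of the five balls are present (None if absent).
- ball4: Turned wooden ball, 28 mm diameter, 12 g; origin at its centre, axes turn with it. It rolls on slopes steeper than about 8 degrees. 3 to 5 of the five balls are present (None if absent).
- scoop: Steel scoop, 160 g. Origin: centre of the pan's underside; x to the open nose, z up. Pan floor 95 long (x -47.5 to +47.5, the nose edge), 92 wide, 2.5 thick; side walls 36 high, 3 thick, x -47.5 to +27.5; back wall 46 high. Wooden handle: flat-sided level bar 24 wide (y), 26 high (z 53 to 79), x -63.5 to -145.5. Balances on the pan; starts flat on the pad. All in mm.
- scoop_grip (a point): Point in the middle of the handle's thickness where to grip it (scoop x = -100, z = 66 mm); the fingers close along scoop y. Axes as the scoop.
- scoop_mid (a point): Middle of the scoop's overall length, on the underside level (scoop x = -49 mm).
- pad: Cork pad for the scoop, fixed, 250 x 130 x 6 mm (x along it); origin at the centre of its underside, its top at z = 6 mm.
- tub: Blue plastic tub, fixed, 150 x 150 x 65 mm high outside, walls and floor 5 mm; origin at the centre of its underside, x away from the robot. Along both sides (y = 76 to 84 mm) aluminium runners, top 76 mm above the table, from x = -75 to +215 mm, carry the lid.
- tub_lid (a joint): Sliding lid of the tub, pale blue plate 150 x 150 x 5 mm, its underside 67 mm above the table: 0 m shut, slides level along tub +x to 0.14 m fully open, needs about 2 N, stays where left. Starts shut or up to 30 mm open.
- lid_grip (a point): Middle of the lid's black grip bar, 16 mm (tub x) x 60 mm (tub y), standing 32 mm above the lid plate; at tub x = -60 mm when shut; 89 mm above the table. Axes as the tub.
- shelf: Low plywood shelf, fixed: board 115 mm deep (x -67.5 to +47.5), 282 long (y), top 60 mm above the table; origin on the table, x front to back, y along the row. Back strip x = 37.5 to 47.5 mm, 12 high above the board. Red end stop y = 131 to 141 mm, 60 high above the board. Four white 58 mm squares painted flat on the board.
- place0 (a point): Centre of white square 0 on the shelf board (at its top surface, axes as the shelf); place0 is next to the red end stop, the others follow at 64 mm along shelf -y.
- place1 (a point): Centre of white square 1 on the shelf board (at its top surface, axes as the shelf); place0 is next to the red end stop, the others follow at 64 mm along shelf -y.
- place2 (a point): Centre of white square 2 on the shelf board (at its top surface, axes as the shelf); place0 is next to the red end stop, the others follow at 64 mm along shelf -y.
- place3 (a point): Centre of white square 3 on the shelf board (at its top surface, axes as the shelf); place0 is next to the red end stop, the others follow at 64 mm along shelf -y.
- blank0: Basswood carving blank, square block 54 x 54 x 50 mm high with a low rounded knob 50 mm across and 16 mm high on top (66 mm in all), 110 g. Origin at the centre of its underside, z up; starts standing on the table. 3 or 4 of the four blanks are present (None if absent).
- blank1: Basswood carving blank, square block 54 x 54 x 50 mm high with a low rounded knob 50 mm across and 16 mm high on top (66 mm in all), 110 g. Origin at the centre of its underside, z up; starts standing on the table. 3 or 4 of the four blanks are present (None if absent).
- blank2: Basswood carving blank, square block 54 x 54 x 50 mm high with a low rounded knob 50 mm across and 16 mm high on top (66 mm in all), 110 g. Origin at the centre of its underside, z up; starts standing on the table. 3 or 4 of the four blanks are present (None if absent).
- blank3: Basswood carving blank, square block 54 x 54 x 50 mm high with a low rounded knob 50 mm across and 16 mm high on top (66 mm in all), 110 g. Origin at the centre of its underside, z up; starts standing on the table. 3 or 4 of the four blanks are present (None if absent).
- wax_tin: Bystander: low round tin with a pale top, 64 mm across, 45 mm high, loose; origin under it.
- oil_jar: Bystander: jar with a white cap, 56 mm across, 90 mm high, loose; origin under it.
Not all that is in view belongs to the job. What is shaped like the blank2 but black, pink or turquoise is not meant.

How it is judged:
On the way, in this order (a step that is already met when the one before it is completed fails the run):
1. the tub's lid is slid open (value of joint tub_lid above 0.125 m), for 0.2 s.
2. at least one ball is carried in the scoop, lifted clear of the trough ((((x of ball0 in the frame of scoop between -0.047 and 0.047 m and y of ball0 in the frame of scoop between -0.045 and 0.045 m and z of ball0 in the frame of scoop between 0.005 and 0.05 m) and height (world z) of ball0 above 0.09 m) or ((x of ball1 in the frame of scoop between -0.047 and 0.047 m and y of ball1 in the frame of scoop between -0.045 and 0.045 m and z of ball1 in the frame of scoop between 0.005 and 0.05 m) and height (world z) of ball1 above 0.09 m) or ((x of ball2 in the frame of scoop between -0.047 and 0.047 m and y of ball2 in the frame of scoop between -0.045 and 0.045 m and z of ball2 in the frame of scoop between 0.005 and 0.05 m) and height (world z) of ball2 above 0.09 m) or ((x of ball3 in the frame of scoop between -0.047 and 0.047 m and y of ball3 in the frame of scoop between -0.045 and 0.045 m and z of ball3 in the frame of scoop between 0.005 and 0.05 m) and height (world z) of ball3 above 0.09 m) or ((x of ball4 in the frame of scoop between -0.047 and 0.047 m and y of ball4 in the frame of scoop between -0.045 and 0.045 m and z of ball4 in the frame of scoop between 0.005 and 0.05 m) and height (world z) of ball4 above 0.09 m))), for 0.2 s.
3. every ball lies in the blue tub (x of ball0 in the frame of tub between -0.07 and 0.07 m and y of ball0 in the frame of tub between -0.07 and 0.07 m and z of ball0 in the frame of tub between 0 and 0.058 m and x of ball1 in the frame of tub between -0.07 and 0.07 m and y of ball1 in the frame of tub between -0.07 and 0.07 m and z of ball1 in the frame of tub between 0 and 0.058 m and x of ball2 in the frame of tub between -0.07 and 0.07 m and y of ball2 in the frame of tub between -0.07 and 0.07 m and z of ball2 in the frame of tub between 0 and 0.058 m and x of ball3 in the frame of tub between -0.07 and 0.07 m and y of ball3 in the frame of tub between -0.07 and 0.07 m and z of ball3 in the frame of tub between 0 and 0.058 m and x of ball4 in the frame of tub between -0.07 and 0.07 m and y of ball4 in the frame of tub between -0.07 and 0.07 m and z of ball4 in the frame of tub between 0 and 0.058 m), for 0.3 s.
4. the scoop lies flat on the cork pad, let go (horizontal distance between scoop_mid and pad below 0.04 m and angle between scoop's own z axis and vertical below 0.1 rad and angle between the x axis of scoop and the x axis of pad, either way round below 0.35 rad and height (world z) of scoop between 0.002 and 0.012 m and linear speed of scoop below 0.02 m/s and contact force between the fingers and scoop below 0.2 N), for 0.3 s.
At the end, for the whole second after the job is handed in: All balls in the tub, its lid shut within 8 mm; scoop flat on the pad, its middle within 40 mm of the pad centre, along it within 20 degrees; each blank upright within 15 mm of a white square centre, square within 11 degrees, filled from the red stop without a gap; all at rest (all of step 3 and horizontal distance between scoop_mid and pad below 0.04 m and angle between each of scoop, blank0, blank1, blank2, blank3's own z axis and vertical below 0.1 rad and angle between the x axis of scoop and the x axis of pad, either way round below 0.35 rad and height (world z) of scoop between 0.002 and 0.012 m and linear speed of each of scoop, blank0, blank1, blank2, blank3 below 0.02 m/s and ((horizontal distance between blank0 and place0 below 0.015 m and z of blank0 in the frame of place0 between -0.006 and 0.006 m) or (horizontal distance between blank0 and place1 below 0.015 m and z of blank0 in the frame of place1 between -0.006 and 0.006 m) or (horizontal distance between blank0 and place2 below 0.015 m and z of blank0 in the frame of place2 between -0.006 and 0.006 m) or (horizontal distance between blank0 and place3 below 0.015 m and z of blank0 in the frame of place3 between -0.006 and 0.006 m)) and (angle between the x axis of blank0 and the x axis of shelf, either way round below 0.2 rad or angle between the x axis of blank0 and the y axis of shelf, either way round below 0.2 rad) and ((horizontal distance between blank1 and place0 below 0.015 m and z of blank1 in the frame of place0 between -0.006 and 0.006 m) or (horizontal distance between blank1 and place1 below 0.015 m and z of blank1 in the frame of place1 between -0.006 and 0.006 m) or (horizontal distance between blank1 and place2 below 0.015 m and z of blank1 in the frame of place2 between -0.006 and 0.006 m) or (horizontal distance between blank1 and place3 below 0.015 m and z of blank1 in the frame of place3 between -0.006 and 0.006 m)) and (angle between the x axis of blank1 and the x axis of shelf, either way round below 0.2 rad or angle between the x axis of blank1 and the y axis of shelf, either way round below 0.2 rad) and ((horizontal distance between blank2 and place0 below 0.015 m and z of blank2 in the frame of place0 between -0.006 and 0.006 m) or (horizontal distance between blank2 and place1 below 0.015 m and z of blank2 in the frame of place1 between -0.006 and 0.006 m) or (horizontal distance between blank2 and place2 below 0.015 m and z of blank2 in the frame of place2 between -0.006 and 0.006 m) or (horizontal distance between blank2 and place3 below 0.015 m and z of blank2 in the frame of place3 between -0.006 and 0.006 m)) and (angle between the x axis of blank2 and the x axis of shelf, either way round below 0.2 rad or angle between the x axis of blank2 and the y axis of shelf, either way round below 0.2 rad) and ((horizontal distance between blank3 and place0 below 0.015 m and z of blank3 in the frame of place0 between -0.006 and 0.006 m) or (horizontal distance between blank3 and place1 below 0.015 m and z of blank3 in the frame of place1 between -0.006 and 0.006 m) or (horizontal distance between blank3 and place2 below 0.015 m and z of blank3 in the frame of place2 between -0.006 and 0.006 m) or (horizontal distance between blank3 and place3 below 0.015 m and z of blank3 in the frame of place3 between -0.006 and 0.006 m)) and (angle between the x axis of blank3 and the x axis of shelf, either way round below 0.2 rad or angle between the x axis of blank3 and the y axis of shelf, either way round below 0.2 rad) and ((horizontal distance between blank0 and place0 below 0.015 m and z of blank0 in the frame of place0 between -0.006 and 0.006 m) or (horizontal distance between blank1 and place0 below 0.015 m and z of blank1 in the frame of place0 between -0.006 and 0.006 m) or (horizontal distance between blank2 and place0 below 0.015 m and z of blank2 in the frame of place0 between -0.006 and 0.006 m) or (horizontal distance between blank3 and place0 below 0.015 m and z of blank3 in the frame of place0 between -0.006 and 0.006 m)) and (not ((horizontal distance between blank0 and place1 below 0.015 m and z of blank0 in the frame of place1 between -0.006 and 0.006 m) or (horizontal distance between blank1 and place1 below 0.015 m and z of blank1 in the frame of place1 between -0.006 and 0.006 m) or (horizontal distance between blank2 and place1 below 0.015 m and z of blank2 in the frame of place1 between -0.006 and 0.006 m) or (horizontal distance between blank3 and place1 below 0.015 m and z of blank3 in the frame of place1 between -0.006 and 0.006 m)) or ((horizontal distance between blank0 and place0 below 0.015 m and z of blank0 in the frame of place0 between -0.006 and 0.006 m) or (horizontal distance between blank1 and place0 below 0.015 m and z of blank1 in the frame of place0 between -0.006 and 0.006 m) or (horizontal distance between blank2 and place0 below 0.015 m and z of blank2 in the frame of place0 between -0.006 and 0.006 m) or (horizontal distance between blank3 and place0 below 0.015 m and z of blank3 in the frame of place0 between -0.006 and 0.006 m))) and (not ((horizontal distance between blank0 and place2 below 0.015 m and z of blank0 in the frame of place2 between -0.006 and 0.006 m) or (horizontal distance between blank1 and place2 below 0.015 m and z of blank1 in the frame of place2 between -0.006 and 0.006 m) or (horizontal distance between blank2 and place2 below 0.015 m and z of blank2 in the frame of place2 between -0.006 and 0.006 m) or (horizontal distance between blank3 and place2 below 0.015 m and z of blank3 in the frame of place2 between -0.006 and 0.006 m)) or ((horizontal distance between blank0 and place1 below 0.015 m and z of blank0 in the frame of place1 between -0.006 and 0.006 m) or (horizontal distance between blank1 and place1 below 0.015 m and z of blank1 in the frame of place1 between -0.006 and 0.006 m) or (horizontal distance between blank2 and place1 below 0.015 m and z of blank2 in the frame of place1 between -0.006 and 0.006 m) or (horizontal distance between blank3 and place1 below 0.015 m and z of blank3 in the frame of place1 between -0.006 and 0.006 m))) and (not ((horizontal distance between blank0 and place3 below 0.015 m and z of blank0 in the frame of place3 between -0.006 and 0.006 m) or (horizontal distance between blank1 and place3 below 0.015 m and z of blank1 in the frame of place3 between -0.006 and 0.006 m) or (horizontal distance between blank2 and place3 below 0.015 m and z of blank2 in the frame of place3 between -0.006 and 0.006 m) or (horizontal distance between blank3 and place3 below 0.015 m and z of blank3 in the frame of place3 between -0.006 and 0.006 m)) or ((horizontal distance between blank0 and place2 below 0.015 m and z of blank0 in the frame of place2 between -0.006 and 0.006 m) or (horizontal distance between blank1 and place2 below 0.015 m and z of blank1 in the frame of place2 between -0.006 and 0.006 m) or (horizontal distance between blank2 and place2 below 0.015 m and z of blank2 in the frame of place2 between -0.006 and 0.006 m) or (horizontal distance between blank3 and place2 below 0.015 m and z of blank3 in the frame of place2 between -0.006 and 0.006 m))) and value of joint tub_lid below 0.008 m); the robot touches nothing.
It fails at once if the gripper's fingers touch a ball (contact force between the fingers and ball0 above 0.5 N or contact force between the fingers and ball1 above 0.5 N or contact force between the fingers and ball2 above 0.5 N or contact force between the fingers and ball3 above 0.5 N or contact force between the fingers and ball4 above 0.5 N).
It fails at once if the tin or the jar is moved more than 30 mm (distance of any of wax_tin, oil_jar from where it was at the start of the episode above 0.03 m).
Of ball0, ball1, ball2, ball3, ball4 only 3 to 5 are there at a start; the rules pass over those that are not, and their reading is None.
Of blank0, blank1, blank2, blank3 only 3 to 4 are there at a start; the rules pass over those that are not, and their reading is None.
At some moment in a run one of blank0, blank1, blank2, blank3 may be knocked a few centimetres aside while the robot is not near it.
It also fails if it takes over 210 s, if anything falls off the work surface, if the arm or the gripper's body presses on something with over 40 N, if the wrist force passes 120 N, or if a joint passes its speed limit or range.

## Working session

There is one attempt and no reset: what is moved stays moved. The work goes in short steps, Python scripts to look and compute and a tool call to move; the robot and the scene stay as the last step left them, time stands still between calls to the robot, and variables do not carry over. Pictures are saved under pics/ and viewed, and the job is handed in when it is done.

Besides the shell and the picture viewer there is one more tool, called by a JSON object that holds its "api" and its "payload". arm_command: Moves the arm, as the interface text tells. Its arguments: {"type":"object","properties":{"commands":{"type":"array"},"newtons":{"type":"number"}},"required":["commands"]}

```bash
ls; mkdir -p pics; cat > snap.py <<'E'
import sys,cv2
from bench import *
def snap(name,out):
    c=camera(name); cv2.imwrite('pics/'+out+'.png',c['frame'][:,:,::-1]); return c
E
python3 - <<'E'
from snap import *
import pickle
print(read_state(), tips_ahead)
for n in ['scene','side','wrist']:
    c=snap(n,n+'0'); pickle.dump(c,open(n+'0.pkl','wb')); print(n,c['vfov'],c['cx'],c['cy'],c['R'],c['t'])
E
```

```text
pics
{'time': 0.0, 'joint_positions': array([-1.25957124,  0.33287489, -0.0646719 ,  1.46098957,  0.02160893,
        1.34987042, -0.08849411]), 'joint_vel': array([-1.85643512e-04, -7.83767318e-05, -8.01734029e-04, -3.94185240e-04,
       -1.24430698e-03,  9.60384268e-04, -3.05984675e-04]), 'joint_torque': array([-1.56450747e-04, -6.23255324e+01,  2.47121870e-02, -3.89897096e+01,
       -6.12785085e-02,  3.99994024e-02,  1.55852977e-04]), 'ee_pos': array([0.20468436, 0.59012247, 0.22972893]), 'eef_rot': array([ 8.14756264e-01,  5.79803162e-01, -5.63493219e-04,  4.53537272e-04]), 'ft_force': array([-0.36458341, -0.12060601, -0.28348037]), 'torque': array([-0.00526698,  0.059364  ,  0.02541883]), 'width': 0.08693793511908438} 0.008
scene 53.70665682195119 322.6288206362845 194.005564700947 [[-0.6916736   0.72215548  0.00889343]
 [ 0.51416815  0.5010382  -0.69612631]
 [-0.50716738 -0.47691947 -0.71786424]] [ 0.35484838 -0.16872377  1.25686743]
side 56.51277936250757 315.5050439359952 194.5288275884647 [[ 0.99686685 -0.07906916 -0.00213203]
 [-0.04184844 -0.50434936 -0.86248503]
 [ 0.06712068  0.85987196 -0.50607808]] [-0.47837627  0.07651182  1.21151332]
wrist 59.6454056678889 322.38139954918375 200.9225013354032 [[ 3.28154500e-01  9.44623715e-01 -8.12511147e-04]
 [ 9.00635574e-01 -3.12613727e-01  3.01874512e-01]
 [ 2.84903821e-01 -9.97932559e-02 -9.53347323e-01]] [-0.62323643 -0.03618635  0.39130432]
```

View pics/scene0.png

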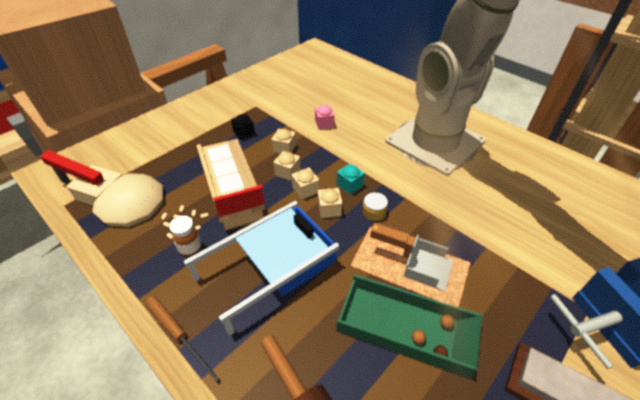

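View pics/side0.png

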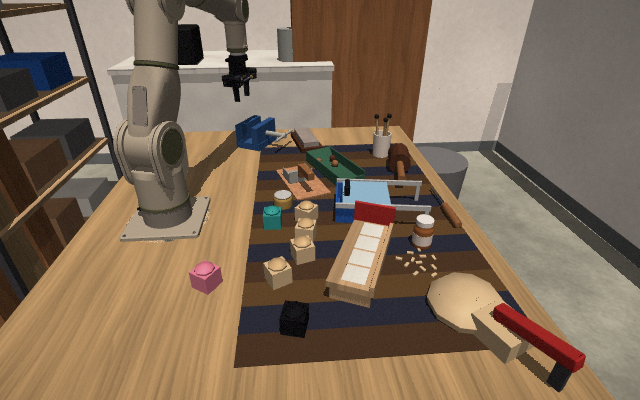

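View pics/wrist0.png

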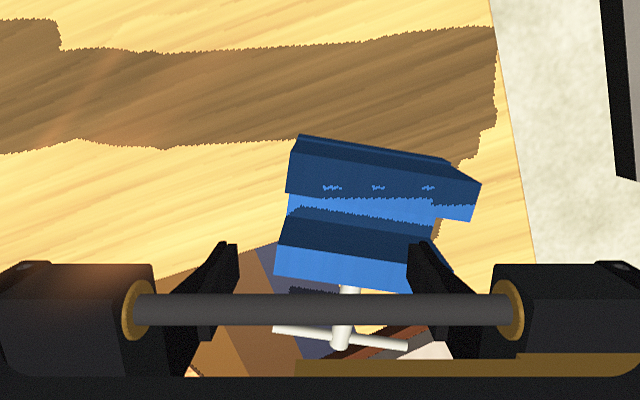

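The scene view shows the trough at about (410,325) with at least 3 balls, the scoop and pad at (415,262), the tub at (290,250), the shelf at (230,180), four blanks from (284,138) to (330,203), and decoys in black, pink and turquoise. I'll zoom in next.

```bash
cat > geo.py <<'E'
import numpy as np,cv2,pickle
from bench import *
def snap(name,out):
    c=camera(name); cv2.imwrite('pics/'+out+'.png',c['frame'][:,:,::-1]); pickle.dump(c,open(out+'.pkl','wb')); return c
def load(n): return pickle.load(open(n+'.pkl','rb'))
def ray(c,u,v):
    f=200/np.tan(np.radians(c['vfov'])/2)
    d=np.array([(u-c['cx'])/f,(v-c['cy'])/f,1.]); R=np.array(c['R']); t=np.array(c['t'])
    return -R.T@t, R.T@d
def onz(c,u,v,z):
    o,d=ray(c,u,v); return o+d*(z-o[2])/d[2]
def proj(c,X):
    f=200/np.tan(np.radians(c['vfov'])/2)
    p=np.array(c['R'])@np.array(X,float)+np.array(c['t']); return np.array([f*p[0]/p[2]+c['cx'],f*p[1]/p[2]+c['cy']])
def tri(c1,p1,c2,p2):
    o1,d1=ray(c1,*p1);o2,d2=ray(c2,*p2);d1/=np.linalg.norm(d1);d2/=np.linalg.norm(d2)
    s=np.linalg.lstsq(np.c_[d1,-d2],o2-o1,rcond=None)[0]
    a,b=o1+s[0]*d1,o2+s[1]*d2
    return (a+b)/2,np.linalg.norm(a-b)
def crop(c,out,x0,y0,x1,y1,s):
    im=cv2.resize(c['frame'][y0:y1,x0:x1,::-1],None,fx=s,fy=s,interpolation=cv2.INTER_CUBIC)
    for x in range((x0+19)//20*20,x1,20):
        cv2.line(im,(int((x-x0)*s),0),(int((x-x0)*s),6),(0,0,255),1); cv2.putText(im,str(x),(int((x-x0)*s)+1,15),0,.35,(255,255,255),1)
    for y in range((y0+19)//20*20,y1,20):
        cv2.line(im,(0,int((y-y0)*s)),(6,int((y-y0)*s)),(0,0,255),1); cv2.putText(im,str(y),(8,int((y-y0)*s)+4),0,.35,(255,255,255),1)
    cv2.imwrite('pics/'+out+'.png',im)
E
python3 - <<'E'
from geo import *
s=load('scene0'); d=load('side0')
crop(s,'c1',180,120,350,260,4.5)
crop(s,'c2',330,210,490,380,3.5)
crop(d,'c3',240,120,420,310,3.1)
E
```

```text
(no output)
```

View pics/c1.png

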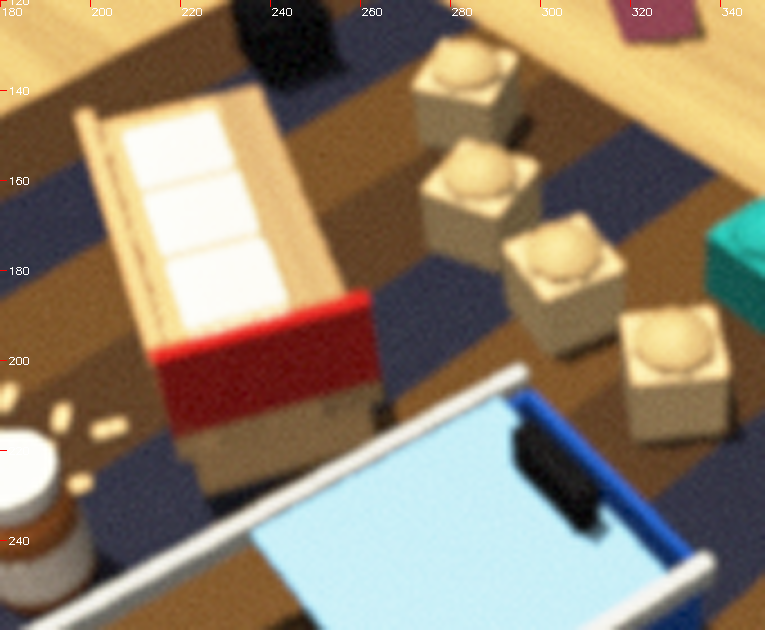

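View pics/c2.png

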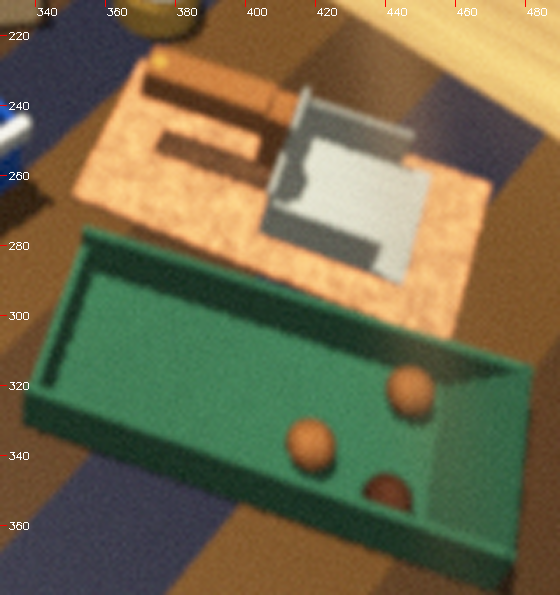

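View pics/c3.png

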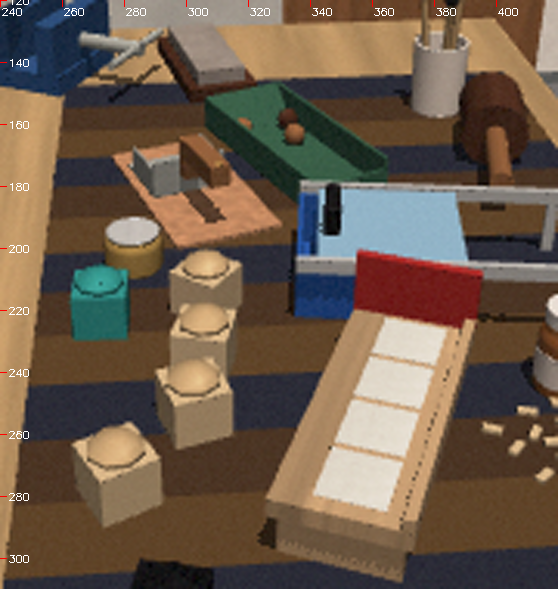

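```bash
cat > meas.py <<'E'
from geo import *
def fit(model,world):
    """rigid 2D: world = R model + t; returns x,y,yaw,residuals"""
    m=np.array(model,float);w=np.array(world,float)[:,:2];mc=m.mean(0);wc=w.mean(0)
    H=(m-mc).T@(w-wc);th=np.arctan2(H[0,1]-H[1,0],H[0,0]+H[1,1])
    R=np.array([[np.cos(th),-np.sin(th)],[np.sin(th),np.cos(th)]])
    t=wc-R@mc;res=np.linalg.norm(w-(m@R.T+t),axis=1)
    return t,th,res
E
python3 - <<'E'
from meas import *
s=load('scene0'); d=load('side0')
P1=lambda x,y:(180+x/4.5,120+y/4.5)
P2=lambda x,y:(330+x/3.5,210+y/3.5)
P3=lambda x,y:(240+x/3.1,120+y/3.1)
for n,c in(('scene',s),('side',d)): print(n,-np.array(c['R']).T@c['t'])
# tub runner near ends top centre, z .076
print('tub near', onz(s,*P1(522,372),.076), onz(s,*P1(706,558),.076))
print('tub near side', onz(d,*P3(298,186),.076), onz(d,*P3(294,262),.076))
print('lid bar scene(top mid)', onz(s,*P1(562,470),.104), 'side',onz(d,*P3(332,190),.104))
print('scene tub corner', onz(s,*P1(515,425),.072))
print('tray corners', [onz(s,*P2(a,b),z)[:2].round(3) for a,b,z in((85,230,.045),(22,400,.035),(532,368,.045),(510,560,.045))])
print('tray side', [onz(d,*P3(a,b),z)[:2].round(3) for a,b,z in((207,98,.045),(283,83,.045),(386,155,.045))])
print('balls',[onz(s,*P2(a,b),.019)[:2].round(3) for a,b in((411,390),(311,445),(388,495))])
print('balls side',[onz(d,*P3(a,b),.019)[:2].round(3) for a,b in((245,125),(288,118),(294,134))])
print('pad',[onz(s,*P2(a,b),.006)[:2].round(3) for a,b in((73,193),(492,183),(450,338))])
print('pad side',[onz(d,*P3(a,b),.006)[:2].round(3) for a,b in((112,156),(183,248),(280,224),(203,135))])
print('scoop pan', [onz(s,*P2(a,b),z)[:2].round(3) for a,b,z in((432,172,.008),(402,283,.008),(305,90,.052),(262,205,.042))])
print('handle', [onz(s,*P2(a,b),z)[:2].round(3) for a,b,z in((155,45,.085),(145,75,.085),(300,95,.085),(275,110,.085))])
print('squares', [onz(s,*P1(a,b),.06)[:2].round(3) for a,b in((120,130),(218,108),(236,162),(138,187),(258,236),(163,263),(290,305),(188,333))])
print('squares side', [onz(d,*P3(a,b),.06)[:2].round(3) for a,b in((380,316),(446,325),(328,448),(405,462),(313,496),(395,510))])
print('shelf stop top', [onz(s,*P1(a,b),.12)[:2].round(3) for a,b in((152,360),(180,435),(370,292))], [onz(d,*P3(a,b),.12)[:2].round(3) for a,b in((358,250),(480,270))])
print('blank knob top', [onz(s,*P1(a,b),.060)[:2].round(3) for a,b in((467,65),(483,170),(563,248),(674,338))])
print('side', [onz(d,*P3(a,b),.060)[:2].round(3) for a,b in((117,445),(190,378),(203,318),(208,264))])
E
```

```text
scene [0.9696338  0.4277059  0.78165131]
side [ 0.39876174 -1.04098246  0.67809072]
tub near [ 0.53755767 -0.0672181   0.076     ] [0.56054225 0.08835646 0.076     ]
tub near side [0.55676869 0.07417998 0.076     ] [ 0.53274158 -0.08299666  0.076     ]
lid bar scene(top mid) [0.58644607 0.01444358 0.104     ] side [0.58374594 0.01056834 0.104     ]
scene tub corner [ 0.56406219 -0.04493295  0.072     ]
tray corners [array([0.579, 0.158]), array([0.685, 0.202]), array([0.471, 0.402]), array([0.577, 0.447])]
tray side [array([0.474, 0.391]), array([0.582, 0.434]), array([0.682, 0.202])]
balls [array([0.515, 0.357]), array([0.584, 0.334]), array([0.578, 0.381])]
balls side [array([0.523, 0.357]), array([0.583, 0.375]), array([0.585, 0.324])]
pad [array([0.542, 0.119]), array([0.34 , 0.316]), array([0.461, 0.355])]
pad side [array([0.346, 0.306]), array([0.428, 0.068]), array([0.542, 0.113]), array([0.466, 0.358])]
scoop pan [array([0.362, 0.283]), array([0.45 , 0.314]), array([0.398, 0.195]), array([0.486, 0.225])]
handle [array([0.461, 0.114]), array([0.486, 0.125]), array([0.429, 0.206]), array([0.45 , 0.201])]
squares [array([ 0.561, -0.412]), array([ 0.504, -0.386]), array([ 0.529, -0.335]), array([ 0.585, -0.359]), array([ 0.561, -0.271]), array([ 0.614, -0.292]), array([ 0.584, -0.212]), array([ 0.638, -0.235])]
squares side [array([ 0.605, -0.159]), array([ 0.663, -0.179]), array([ 0.529, -0.34 ]), array([ 0.587, -0.361]), array([ 0.509, -0.393]), array([ 0.568, -0.413])]
shelf stop top [array([ 0.69 , -0.177]), array([ 0.71 , -0.126]), array([ 0.581, -0.136])] [array([ 0.585, -0.137]), array([ 0.689, -0.18 ])]
blank knob top [array([ 0.362, -0.305]), array([ 0.427, -0.22 ]), array([ 0.442, -0.134]), array([ 0.45 , -0.036])]
side [array([ 0.36 , -0.322]), array([ 0.423, -0.239]), array([ 0.439, -0.149]), array([ 0.449, -0.054])]
```

```bash
cat >> meas.py <<'E'
from scipy.spatial.transform import Rotation as Ro
def goto(pos,yaw_deg=None,st=None):
    """print rz turn needed (tool down) and shift in tool axes AFTER the turn"""
    st=st or read_state(); R=Ro.from_quat(st['eef_rot']); M=R.as_matrix()
    a=np.degrees(np.arctan2(M[1,0],M[0,0])); print('t %.2f pos'%st['time'],st['ee_pos'].round(4),'yaw %.2f tilt %.2f'%(a,np.degrees(np.arccos(-M[2,2]))),'w %.4f'%st['width'],'F',st['ft_force'].round(1),'q',st['joint_positions'].round(2))
    if pos is None: return
    if yaw_deg is None: yaw_deg=a
    dz=-(yaw_deg-a); dz=(dz+90)%180-90
    T=Ro.from_matrix(M)
    ny=a-dz; c,s=np.cos(np.radians(ny)),np.sin(np.radians(ny))
    N=np.array([[c,s,0],[s,-c,0],[0,0,-1]])
    # turn vector incl. tilt correction
    print('turn',(T.inv()*Ro.from_matrix(N)).as_rotvec().round(4),'shift after',(N.T@(np.array(pos)-st['ee_pos'])).round(4), 'shift before',(M.T@(np.array(pos)-st['ee_pos'])).round(4))
E
python3 - <<'E'
from meas import *
f=lambda n,m,w:print(n,*[x if i else x.round(4) for i,x in enumerate(fit(m,w))][:1],np.degrees(fit(m,w)[1]).round(2),fit(m,w)[2].round(4))
f('tub',[(-75,-80),(-75,80)],[(.5376,-.0672),(.5605,.0884)]) if 0 else None
m=lambda L:[(a/1000,b/1000) for a,b in L]
f('tubS',m([(-75,-80),(-75,80)]),[(.5376,-.0672),(.5605,.0884)])
f('tubD',m([(-75,-80),(-75,80)]),[(.5327,-.083),(.5568,.0742)])
f('trayS',m([(-130,58),(-130,-58),(140,58),(140,-58)]),[(.579,.158),(.685,.202),(.471,.402),(.577,.447)])
f('trayD',m([(140,58),(140,-58),(-130,-58)]),[(.474,.391),(.582,.434),(.682,.202)])
f('padS',m([(-125,-65),(125,65),(125,-65)]),[(.542,.119),(.34,.316),(.461,.355)])
f('padD',m([(125,65),(-125,65),(-125,-65),(125,-65)]),[(.346,.306),(.428,.068),(.542,.113),(.466,.358)])
f('scoop',m([(47.5,46),(47.5,-46),(-47.5,46),(-145.5,12),(-145.5,-12)]),[(.362,.283),(.45,.314),(.398,.195),(.461,.114),(.486,.125)])
sq=lambda L:m([(x*29,96-64*i+y*29) for i,x,y in L])
f('shS',sq([(3,1,-1),(3,-1,-1),(2,-1,-1),(2,1,-1),(1,-1,-1),(1,1,-1),(0,-1,-1),(0,1,-1)]),[(.561,-.412),(.504,-.386),(.529,-.335),(.585,-.359),(.561,-.271),(.614,-.292),(.584,-.212),(.638,-.235)])
f('shD',sq([(0,-1,1),(0,1,1),(3,-1,1),(3,1,1),(3,-1,-1),(3,1,-1)]),[(.605,-.159),(.663,-.179),(.529,-.34),(.587,-.361),(.509,-.393),(.568,-.413)])
f('stop',m([(47.5,131),(-67.5,131)]),[(.689,-.178),(.583,-.137)])
goto([.585,.013,.2],-8.5)
E
```

```text
tubS [ 6.233e-01 -3.000e-04] -8.37 [0.0014 0.0014]
tubD [ 0.6189 -0.0158] -8.72 [0.0005 0.0005]
trayS [0.58   0.2977] 113.67 [0.0027 0.0003 0.0007 0.0022]
trayD [0.5818 0.2888] 113.78 [0.0031 0.0072 0.0103]
padS [0.4403 0.2169] 108.48 [0.0004 0.0015 0.0017]
padD [0.4455 0.2112] 109.02 [0.0035 0.005  0.0058 0.0074]
scoop [0.4229 0.255 ] 110.55 [0.0012 0.0018 0.0016 0.0019 0.0021]
shS [ 0.5838 -0.2863] -24.04 [0.0016 0.0035 0.006  0.0052 0.0025 0.0042 0.0014 0.0019]
shD [ 0.5852 -0.2868] -22.11 [0.0012 0.0048 0.0046 0.0012 0.0027 0.003 ]
stop [ 0.5981 -0.2833] -21.15 [0.0007 0.0007]
t 0.15 pos [0.2047 0.5903 0.23  ] yaw 70.87 tilt 0.06 w 0.0873 F [ 0.1 -0.3  1.2] q [-1.26  0.33 -0.06  1.46  0.02  1.35 -0.09]
turn [7.0000e-04 9.0000e-04 1.3853e+00] shift after [0.4615 0.5147 0.03  ] shift before [-0.4207  0.5485  0.0304]
```

{"api": "arm_command", "payload": {"commands": [[[0,0,0,-0.035,0.0457,0,100],[0,0,0,-0.035,0.0457,0,100],[0,0,0,-0.035,0.0457,0,100],[0,0,0,-0.035,0.0457,0,100],[0,0,0,-0.035,0.0457,0,100],[0,0,0,-0.035,0.0457,0,100],[0,0,0,-0.035,0.0457,0,100],[0,0,0,-0.035,0.0457,0,100],[0,0,0,-0.035,0.0457,0,100],[0,0,0,-0.035,0.0457,0,100],[0,0,0,-0.035,0.0457,0,100],[0,0,0,-0.035,0.0457,0,100],[0,0,0.173,0,0,0,100],[0,0,0.173,0,0,0,100],[0,0,0.173,0,0,0,100],[0,0,0.173,0,0,0,100],[0,0,0.173,0,0,0,100],[0,0,0.173,0,0,0,100],[0,0,0.173,0,0,0,100],[0,0,0.173,0,0,0,100]]]}}

```text
time: 2.65
ee_pos: [0.5851, 0.0141, 0.2303]
eef_rot: [0.997, -0.076, -0.0, -0.0]
ft_force: [0.4, -0.4, -0.3]
width: 0.0871
```

```bash
python3 - <<'E'
from meas import *
goto([.585,.013,.086],-8.5)
c=snap('wrist','w1'); snap('scene','s1'); snap('side','d1')
print(c['R'],c['t'],-np.array(c['R']).T@c['t'])
E
```

```text
t 2.65 pos [0.5851 0.0141 0.2303] yaw -8.74 tilt 0.03 w 0.0871 F [ 0.4 -0.4 -0.3] q [-0.63  0.27  0.64  1.6  -0.17  1.32 -0.12]
turn [ 0.      0.0005 -0.0043] shift after [1.000e-04 1.100e-03 1.443e-01] shift before [0.0002 0.0011 0.1443]
[[ 9.88289882e-01 -1.52586202e-01 -7.48924844e-04]
 [-1.45252642e-01 -9.42271768e-01  3.01704466e-01]
 [-4.67416294e-02 -2.98062688e-01 -9.53401203e-01]] [-0.57585061  0.06083787  0.42237826] [0.59768684 0.09535415 0.38390962]
```

View pics/w1.png

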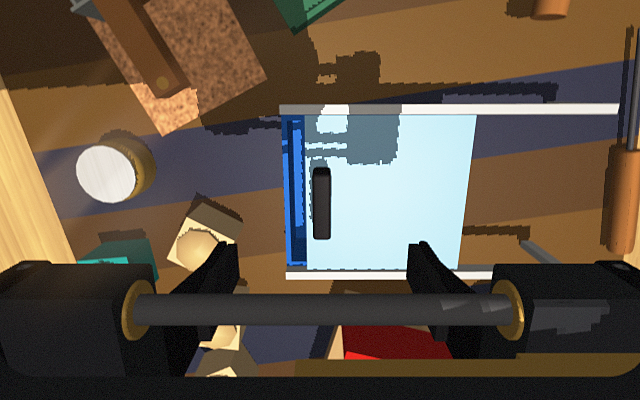

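View pics/d1.png

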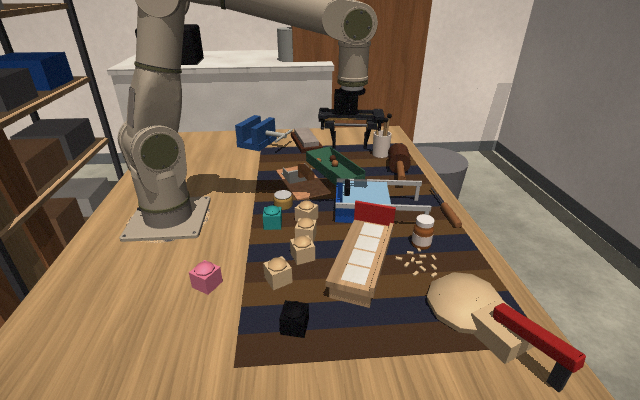

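```bash
python3 - <<'E'
from meas import *
c=load('w1')
crop(c,'c4',270,90,490,290,3.5)
for u,v,z in((314,168,.104),(330,168,.104),(314,238,.104),(330,238,.104),(280,109,.076),(287,275,.076),(620,109,.076),(493,276,.076)): print(u,v,onz(c,u,v,z).round(4))
E
```

```text
314 168 [0.5815 0.0368 0.104 ]
330 168 [0.5944 0.0348 0.104 ]
314 238 [ 0.5716 -0.0245  0.104 ]
330 238 [ 0.5854 -0.0266  0.104 ]
280 109 [0.5594 0.086  0.076 ]
287 275 [ 0.5361 -0.0718  0.076 ]
620 109 [0.8463 0.0417 0.076 ]
493 276 [ 0.7381 -0.104   0.076 ]
```

View pics/c4.png

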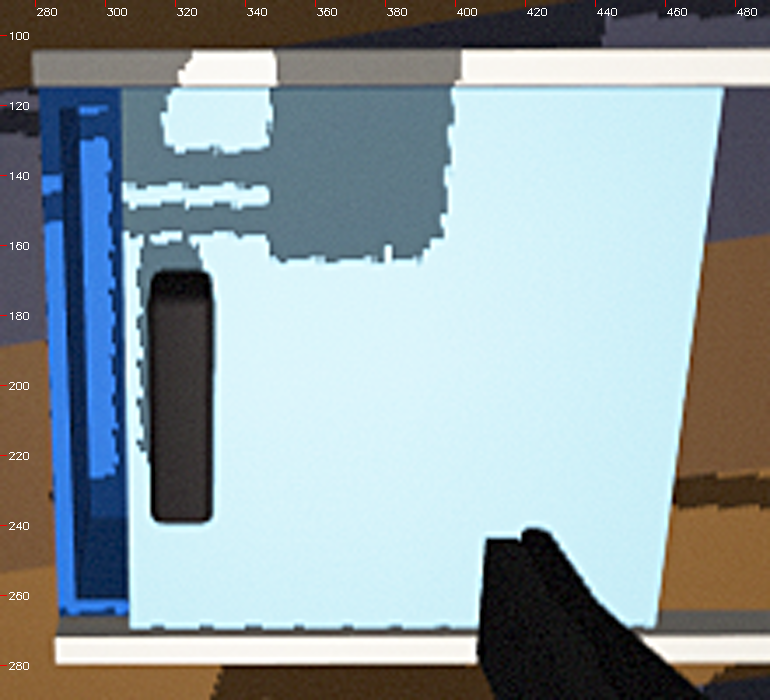

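{"api": "arm_command", "payload": {"commands": [[[0,0,0,-0.001,0.011,0.029,100],[0,0,0,0,0,0.029,100],[0,0,0,0,0,0.029,100],[0,0,0,0,0,0.029,100],[0,0,0,0,0,0.028,100],[0,0,0,0,0,0,0],[0,0,0,0,0,0,0],[0,0,0,0,0,0,0],[0,0,0,0,0,0,0],[0,0,0,0,0,0,0]]], "newtons": 20}}

```text
time: 4.05
ee_pos: [0.5829, 0.0034, 0.0869]
eef_rot: [0.997, -0.073, 0.0, -0.0]
ft_force: [0.2, -0.5, 0.0]
width: 0.045
```

{"api": "arm_command", "payload": {"commands": [[[0,0,0,0.01,0,0,0],[0,0,0,0.015,0,0,0],[0,0,0,0.015,0,0,0],[0,0,0,0.015,0,0,0],[0,0,0,0.015,0,0,0],[0,0,0,0.015,0,0,0],[0,0,0,0.015,0,0,0],[0,0,0,0.01,0,0,0],[0,0,0,0.006,0,0,0],[0,0,0,0.001,0,0,0],[0,0,0,0,0,0,0]]]}}

```text
time: 5.42
ee_pos: [0.6986, -0.0137, 0.0866]
eef_rot: [0.997, -0.073, 0.0, -0.0]
ft_force: [2.4, 1.2, 0.8]
width: 0.0158
```

```bash
python3 - <<'E'
from meas import *
goto(None)
c=snap('wrist','w2'); snap('scene','s2')
E
```

```text
t 5.42 pos [ 0.6986 -0.0137  0.0866] yaw -8.42 tilt 0.05 w 0.0158 F [2.4 1.2 0.8] q [-0.43  0.65  0.56  1.43 -0.36  1.17  0.04]
```

View pics/s2.png

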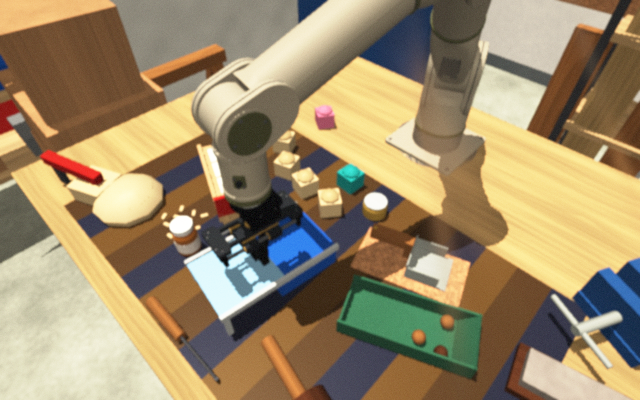

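View pics/w2.png

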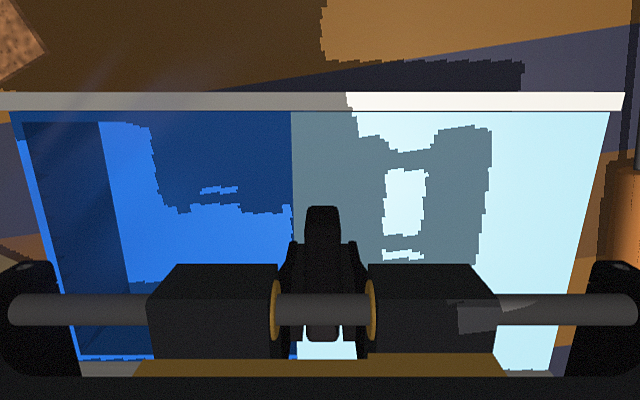

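```bash
python3 - <<'E'
from meas import *
c=load('w2')
a=onz(c,292,112,.072);b=onz(c,609,112,.072);r=onz(c,625,101,.076);l=onz(c,2,101,.076)
T=np.array([.622,-.0045]);th=np.radians(-8.6);ex=np.array([np.cos(th),np.sin(th)]);ey=np.array([-ex[1],ex[0]])
for p in(a,b,r,l): print(p.round(4),(ex@(p[:2]-T)).round(4),(ey@(p[:2]-T)).round(4))
E
```

```text
[0.6952 0.0603 0.072 ] 0.0627 0.075
[0.842  0.0385 0.072 ] 0.2111 0.0754
[0.8455 0.0431 0.076 ] 0.2139 0.0805
[0.5666 0.0845 0.076 ] -0.0681 0.0797
```

{"api": "arm_command", "payload": {"commands": [[[0,0,0,0,0,0,100],[0,0,0,0,0,0,100],[0,0,0,0,0,-0.02,100],[0,0,0,0,0,-0.035,100],[0,0,0,0,0,-0.04,100],[0,0,0,0,0,-0.04,100]]]}}

```text
time: 6.28
ee_pos: [0.6984, -0.0141, 0.2245]
eef_rot: [0.997, -0.074, 0.001, -0.0]
ft_force: [0.2, -0.3, 0.4]
width: 0.0676
```

```bash
python3 - <<'E'
from meas import *
goto([.458,.161,.23],20.5)
E
```

```text
t 6.28 pos [ 0.6984 -0.0141  0.2245] yaw -8.44 tilt 0.07 w 0.0676 F [ 0.2 -0.3  0.4] q [-0.44  0.55  0.61  1.27 -0.31  1.41  0.  ]
turn [ 2.000e-04 -1.200e-03 -5.051e-01] shift after [-0.1638 -0.2482 -0.0055] shift before [-0.2635 -0.1379 -0.0058]
```

{"api": "arm_command", "payload": {"commands": [[[0,0,-0.126,0,0,0,100],[0,0,-0.126,0,0,0,100],[0,0,-0.126,0,0,0,100],[0,0,-0.126,0,0,0,100],[0,0,0,-0.0234,-0.0355,0,100],[0,0,0,-0.0234,-0.0355,0,100],[0,0,0,-0.0234,-0.0355,0,100],[0,0,0,-0.0234,-0.0355,0,100],[0,0,0,-0.0234,-0.0355,0,100],[0,0,0,-0.0234,-0.0355,0,100],[0,0,0,-0.0234,-0.0355,0,100],[0,0,0,0,0,0,100]]]}}

```text
time: 7.78
ee_pos: [0.4565, 0.1637, 0.223]
eef_rot: [0.984, 0.179, 0.001, -0.001]
ft_force: [-0.2, 0.1, -0.2]
width: 0.087
```

```bash
python3 - <<'E'
from meas import *
goto([.458,.161,.061],20.5)
c=snap('wrist','w3')
crop(c,'c5',150,0,550,300,2)
E
```

```text
t 7.78 pos [0.4565 0.1637 0.223 ] yaw 20.67 tilt 0.13 w 0.0870 F [-0.2  0.1 -0.2] q [-0.83  0.01  0.4   1.85 -0.01  1.28 -0.07]
turn [-0.0017 -0.0016  0.0029] shift after [0.0005 0.003  0.162 ] shift before [0.0002 0.0033 0.162 ]
```

View pics/c5.png

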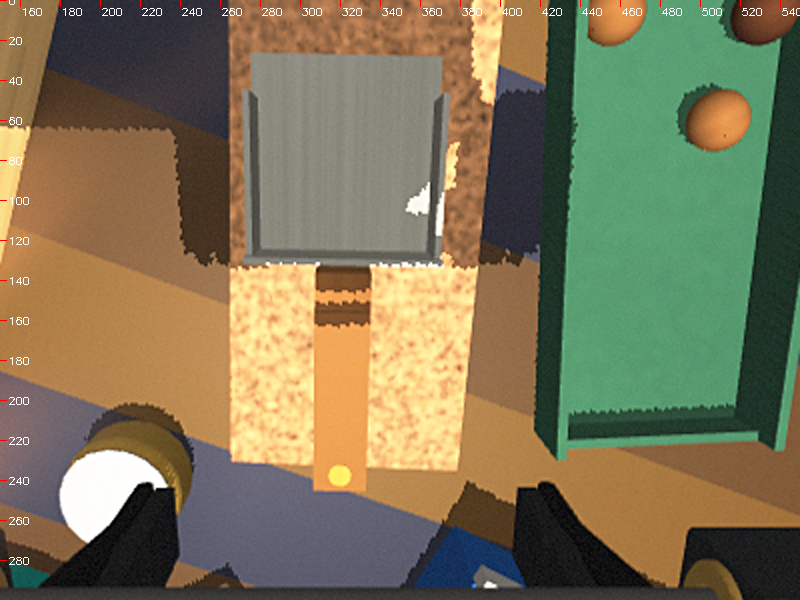

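```bash
python3 - <<'E'
from meas import *
c=load('w3')
m=lambda L:[(a/1000,b/1000) for a,b in L]
f=lambda n,mm,w:print(n,fit(mm,w)[0].round(4),np.degrees(fit(mm,w)[1]).round(2),fit(mm,w)[2].round(4))
O=lambda L:[onz(c,*p)[:2] for p in L]
f('scoop',m([(47.5,46),(47.5,-46),(-145.5,12),(-145.5,-12)]),O([(275,27,.0085),(371,28,.0085),(306.5,245,.085),(333,245,.085)]))
f('pad',m([(-125,65),(-125,-65)]),O([(265,231,.006),(379,235,.006)]))
p=O([(265,231,.006),(264.5,10,.006),(379,235,.006)]); print(p, np.degrees(np.arctan2(*(p[1]-p[0])[::-1])))
f('tray',m([(-130,58),(-130,-58)]),O([(430,230,.037),(541,225,.037)]))
print('tray wall top edges',O([(418,210,.045),(425,10,.045),(434,10,.045),(417,214,.045)]))
print('balls',O([(458,5,.019),(508,60,.019)]))
print('tin',O([(204,252,.045)]))
E
```

```text
scoop [0.4232 0.2507] 109.75 [0.0007 0.0001 0.0003 0.0006]
pad [0.4422 0.2137] 108.43 [0.0004 0.0004]
[array([0.41958206, 0.07438826]), array([0.34982354, 0.28992612]), array([0.54375864, 0.11576862])] 107.93409985649755
tray [0.5833 0.2925] 113.39 [0.0002 0.0002]
tray wall top edges [array([0.55734686, 0.16763868]), array([0.4856755 , 0.33286544]), array([0.49284509, 0.33556835]), array([0.55823419, 0.1634135 ])]
balls [array([0.51676141, 0.35447161]), array([0.58304765, 0.32946664])]
tin [array([0.36794707, 0.04689169])]
```

{"api": "arm_command", "payload": {"commands": [[[0,0,0.016,-0.002,0.007,0.027,100],[0,0,0,0,0,0.027,100],[0,0,0,0,0,0.027,100],[0,0,0,0,0,0.027,100],[0,0,0,0,0,0.027,100],[0,0,0,0,0,0.027,100],[0,0,0,0,0,0,100],[0,0,0,0,0,0,0],[0,0,0,0,0,0,0],[0,0,0,0,0,0,0],[0,0,0,0,0,0,0],[0,0,0,0,0,0,0],[0,0,0,0,0,0,0],[0,0,0,0,0,0,0]]], "newtons": 50}}

```text
time: 9.57
ee_pos: [0.4587, 0.1545, 0.0595]
eef_rot: [0.986, 0.17, -0.0, -0.0]
ft_force: [0.9, -0.5, 0.9]
width: 0.025
```

```bash
python3 - <<'E'
from meas import *
goto(None)
E
```

```text
t 9.57 pos [0.4587 0.1545 0.0595] yaw 19.54 tilt 0.00 w 0.0250 F [ 0.9 -0.5  0.9] q [-0.79  0.21  0.41  2.03 -0.1   0.92  0.01]
```

{"api": "arm_command", "payload": {"commands": [[[0,0,0,0,0,-0.01,0],[0,0,0,0,0,-0.03,0],[0,0,0,0,0,-0.04,0],[0,0,-0.069,0,0,-0.04,0],[0,0,0,0,0,-0.02,0],[0,0,0,0,0,0,0]]]}}

```text
time: 10.32
ee_pos: [0.4594, 0.1548, 0.2011]
eef_rot: [0.979, 0.203, 0.001, -0.001]
ft_force: [-0.9, -0.1, -2.0]
width: 0.0237
```

```bash
python3 - <<'E'
from meas import *
goto([.6409,.1592,.2],23.5)
c=snap('wrist','w4'); crop(c,'c6',150,0,550,300,2)
E
```

```text
t 10.32 pos [0.4594 0.1548 0.2011] yaw 23.48 tilt 0.18 w 0.0237 F [-0.9 -0.1 -2. ] q [-0.82  0.03  0.41  1.88 -0.01  1.23  0.  ]
turn [-0.0006 -0.0031 -0.0004] shift after [0.1682 0.0683 0.0011] shift before [0.1682 0.0682 0.0016]
```

View pics/c6.png

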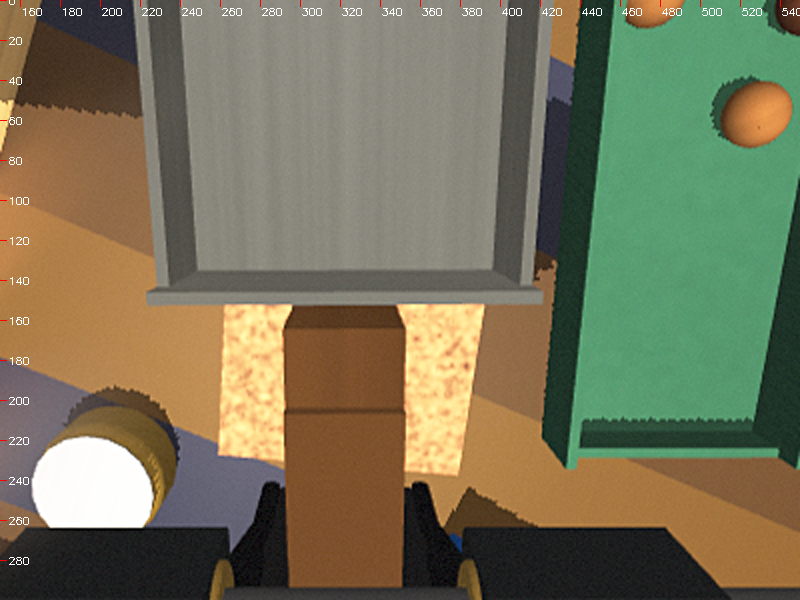

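{"api": "arm_command", "payload": {"commands": [[[0,0,0,0.028,0.0114,0,0],[0,0,0,0.028,0.0114,0,0],[0,0,0,0.028,0.0114,0,0],[0,0,0,0.028,0.0114,0,0],[0,0,0,0.028,0.0114,0,0],[0,0,0,0.028,0.0114,0,0],[0,0,0,0,0,0,0]]]}}

```text
time: 11.25
ee_pos: [0.6406, 0.1579, 0.1969]
eef_rot: [0.979, 0.203, -0.001, 0.001]
ft_force: [-0.6, 0.4, -1.8]
width: 0.0233
```

```bash
python3 - <<'E'
from meas import *
goto([.6409,.1592,.0605],23.5)
c=snap('wrist','w5'); snap('scene','s5');snap('side','d5'); 
crop(load('scene' '0') if 0 else load('s5'),'c7',330,210,490,380,3.5)
E
```

```text
t 11.25 pos [0.6406 0.1579 0.1969] yaw 23.43 tilt 0.20 w 0.0233 F [-0.6  0.4 -1.8] q [-0.65  0.45  0.47  1.43 -0.2   1.31  0.24]
turn [ 0.0012  0.0032 -0.0013] shift after [ 0.0008 -0.001   0.1364] shift before [ 0.0013 -0.0012  0.1364]
```

View pics/w5.png

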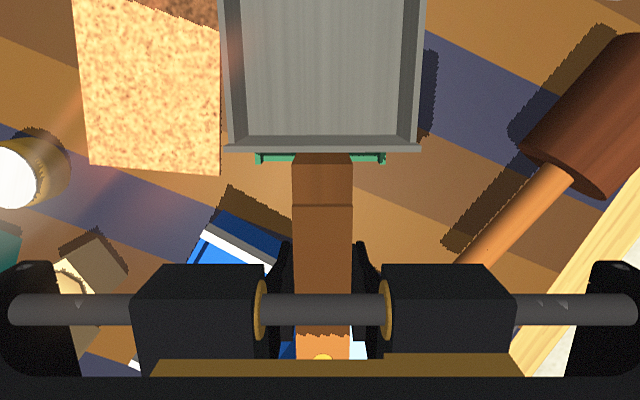

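View pics/c7.png

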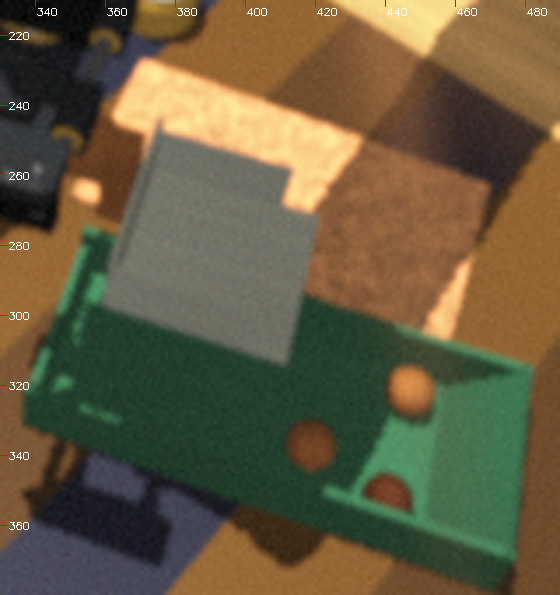

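```bash
python3 - <<'E'
from meas import *
c=load('w5'); crop(c,'c8',200,100,440,220,3)
th=np.radians(113.5);ex=np.array([np.cos(th),np.sin(th)]);ey=np.array([-ex[1],ex[0]]);T=np.array([.582,.2945])
for u,v,z in((254,157,.037),(386,157,.037),(224,148,.15),(422,147,.15)):
    p=onz(c,u,v,z)[:2]; print(p.round(4),ex@(p-T),ey@(p-T))
s=load('s5')
for a,b in((411,390),(311,445),(388,493)):
    p=onz(s,330+a/3.5,210+b/3.5,.019)[:2]; print(p.round(4),ex@(p-T),ey@(p-T))
p=np.array([.6406,.1579]);print(ex@(p-T),ey@(p-T))
E
```

```text
[0.5727 0.1555] -0.123723203727303 0.06397190029797756
[0.6824 0.2031] -0.1238794341044579 -0.055668860399741366
[0.5676 0.1817] -0.09766888041741047 0.05816811529115742
[0.6718 0.2275] -0.09725243773550982 -0.05563975502818476
[0.5152 0.357 ] 0.08391502010583943 0.03631701862712425
[0.5841 0.3336] 0.03502609313805835 -0.01748712791101528
[0.5774 0.3802] 0.08039155953220731 -0.029913866065005106
-0.14863710160002733 0.000729402456220356
```

View pics/c8.png

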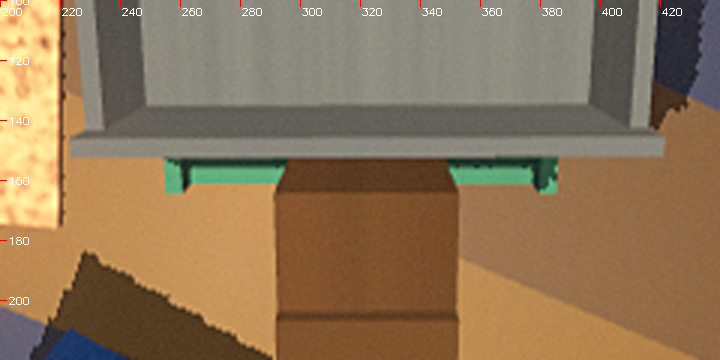

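{"api": "arm_command", "payload": {"commands": [[[0,0,0,-0.002,0,0.027,0],[0,0,0,0,0,0.027,0],[0,0,0,0,0,0.027,0],[0,0,0,0,0,0.027,0],[0,0,0,0,0,0.02,0],[0,0,0,0,0,0.007,0],[0,0,0,0,0,0,0]]]}}

```text
time: 12.28
ee_pos: [0.6382, 0.158, 0.0648]
eef_rot: [0.979, 0.204, 0.0, -0.0]
ft_force: [0.5, -1.2, -1.0]
width: 0.0237
```

```bash
python3 - <<'E'
from meas import *
goto(None)
c=snap('wrist','w6'); snap('scene','s6');snap('side','d6'); 
crop(load('s6'),'c9',330,210,490,380,3.5)
crop(load('d6'),'c10',280,120,400,210,6)
E
```

```text
t 12.28 pos [0.6382 0.158  0.0648] yaw 23.49 tilt 0.01 w 0.0237 F [ 0.5 -1.2 -1. ] q [-0.63  0.56  0.43  1.56 -0.26  1.07  0.28]
```

View pics/w6.png

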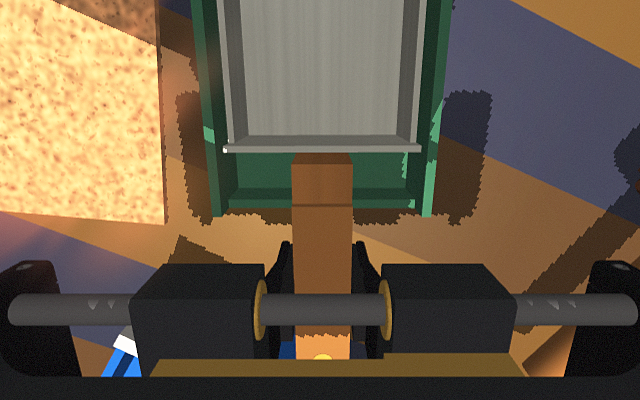

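View pics/c9.png

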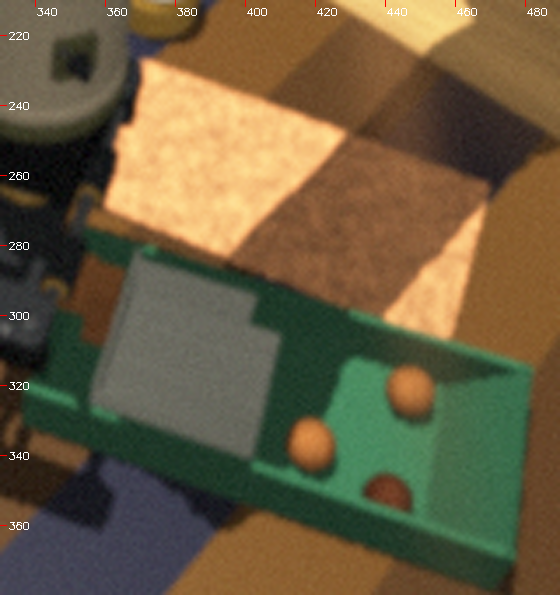

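View pics/c10.png

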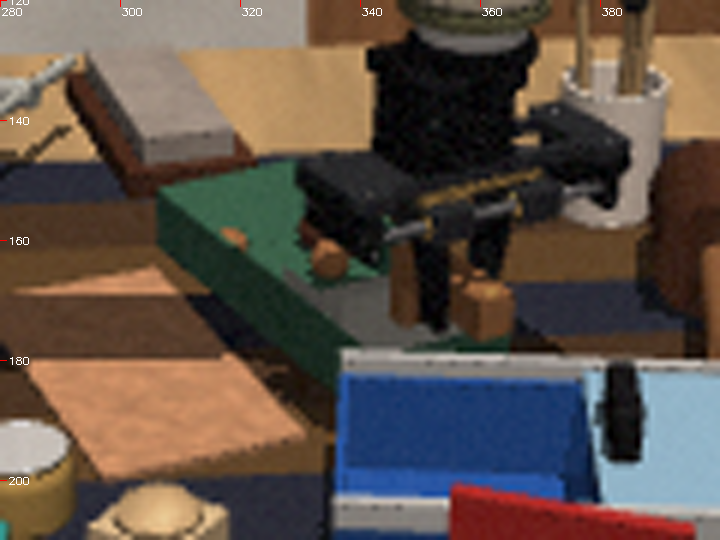

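{"api": "arm_command", "payload": {"commands": [[[0,0,0,0,0,0.003,0],[0,0,0,0,0,0.003,0],[0,0,0,0,0,0,0]]]}}

```text
time: 12.8
ee_pos: [0.6383, 0.1581, 0.0587]
eef_rot: [0.979, 0.204, 0.0, -0.0]
ft_force: [0.5, -0.3, 0.2]
width: 0.0233
```

{"api": "arm_command", "payload": {"commands": [[[0,0,0,0,0,0.001,0],[0,0,0,0,0,0,0]]]}}

```text
time: 13.05
ee_pos: [0.6386, 0.1576, 0.0582]
eef_rot: [0.979, 0.203, 0.0, -0.0]
ft_force: [-0.9, -2.4, 5.4]
width: 0.0234
```

{"api": "arm_command", "payload": {"commands": [[[0,0,0,0,-0.006,0,0],[0,0,0,0,-0.006,0,0],[0,0,0,0,-0.006,0,0],[0,0,0,0,-0.006,0,0],[0,0,0,0,-0.006,0,0],[0,0,0,0,-0.006,0,0],[0,0,0,0,-0.006,0,0],[0,0,0,0,-0.006,0,0],[0,0,0,0,-0.006,0,0],[0,0,0,0,-0.006,0,0],[0,0,0,0,-0.006,0,0],[0,0,0,0,-0.006,0,0],[0,0,0,0,-0.006,0,0],[0,0,0,0,0,0,0]]]}}

```text
time: 14.8
ee_pos: [0.6079, 0.2295, 0.0584]
eef_rot: [0.979, 0.204, 0.001, 0.0]
ft_force: [1.7, -1.5, 4.7]
width: 0.0233
```

```bash
python3 - <<'E'
from meas import *
goto(None)
c=snap('wrist','w7'); snap('scene','s7');snap('side','d7'); 
crop(load('s7'),'c11',330,210,490,380,3.5)
crop(c,'c12',150,0,470,200,2.5)
E
```

```text
t 14.80 pos [0.6079 0.2295 0.0584] yaw 23.49 tilt 0.11 w 0.0233 F [ 1.7 -1.5  4.7] q [-0.74  0.55  0.42  1.59 -0.25  1.05  0.15]
```

View pics/c11.png

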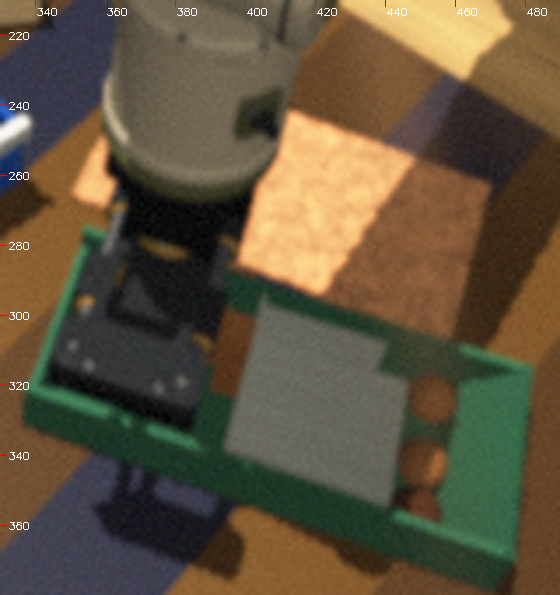

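View pics/c12.png

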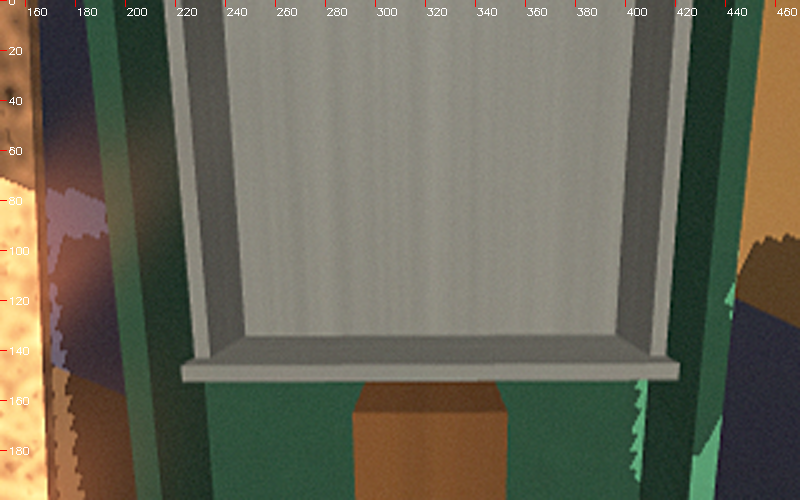

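{"api": "arm_command", "payload": {"commands": [[[0,0,0,0,-0.004,0,0],[0,0,0,0,-0.004,0,0],[0,0,0,0,-0.004,0,0],[0,0,0,0,-0.003,0,0],[0,0,0,0,-0.003,0,0],[0,0,0,0,0,0,0]]]}}

```text
time: 15.7
ee_pos: [0.6012, 0.2448, 0.0585]
eef_rot: [0.979, 0.203, 0.001, 0.0]
ft_force: [1.8, -4.2, 6.8]
width: 0.0234
```

```bash
python3 - <<'E'
from meas import *
goto(None)
c=snap('wrist','w8'); snap('scene','s8');snap('side','d8'); 
crop(load('s8'),'c13',330,210,490,380,3.5)
E
```

```text
t 15.70 pos [0.6012 0.2448 0.0585] yaw 23.42 tilt 0.13 w 0.0234 F [ 1.8 -4.2  6.8] q [-0.77  0.55  0.41  1.59 -0.24  1.05  0.12]
```

View pics/c13.png

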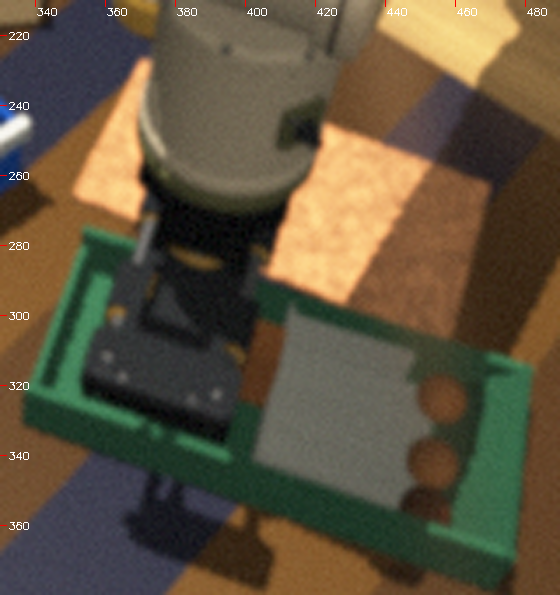

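{"api": "arm_command", "payload": {"commands": [[[0,0,0,0,-0.003,0,0],[0,0,0,0,-0.003,0,0],[0,0,0,0,-0.002,0,0],[0,0,0,0,0,0,0]]]}}

```text
time: 16.35
ee_pos: [0.5991, 0.2497, 0.0587]
eef_rot: [0.979, 0.202, 0.001, 0.002]
ft_force: [4.7, -10.1, 7.6]
width: 0.0238
```

```bash
python3 - <<'E'
from meas import *
goto(None)
snap('scene','s9');snap('side','d9'); 
crop(load('s9'),'c14',330,210,490,380,3.5)
E
```

```text
t 16.35 pos [0.5991 0.2497 0.0587] yaw 23.31 tilt 0.27 w 0.0238 F [  4.7 -10.1   7.6] q [-0.78  0.55  0.41  1.6  -0.24  1.05  0.11]
```

View pics/c14.png

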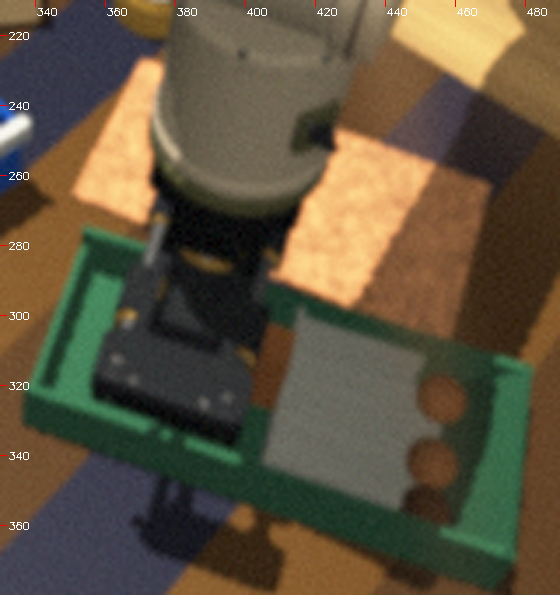

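{"api": "arm_command", "payload": {"commands": [[[0.035,0,0,0,0.0019,0.001,0],[0.035,0,0,0,0.0019,0.0019,0],[0.035,0,0,0,0.0019,0.0019,0],[0.035,0,0,0,0.0019,0.0019,0],[0.035,0,0,0,0.0019,0.0019,0],[0.035,0,0,0,0.0019,0.0019,0],[0.035,0,0,0,0.0019,0.0019,0],[0.035,0,0,0,0.0019,0.0019,0],[0,0,0,0,0,0,0]]]}}

```text
time: 17.58
ee_pos: [0.6018, 0.2404, 0.041]
eef_rot: [0.97, 0.201, -0.029, -0.137]
ft_force: [-0.4, -1.1, 1.3]
width: 0.0236
```

```bash
python3 - <<'E'
from meas import *
goto(None)
snap('scene','s10');snap('side','d10'); c=snap('wrist','w10')
crop(load('s10'),'c15',330,210,490,380,3.5)
E
```

```text
t 17.57 pos [0.6018 0.2404 0.041 ] yaw 23.42 tilt 16.10 w 0.0236 F [-0.4 -1.1  1.3] q [-0.53  0.59  0.3   1.58 -0.5   1.09  0.4 ]
```

View pics/c15.png

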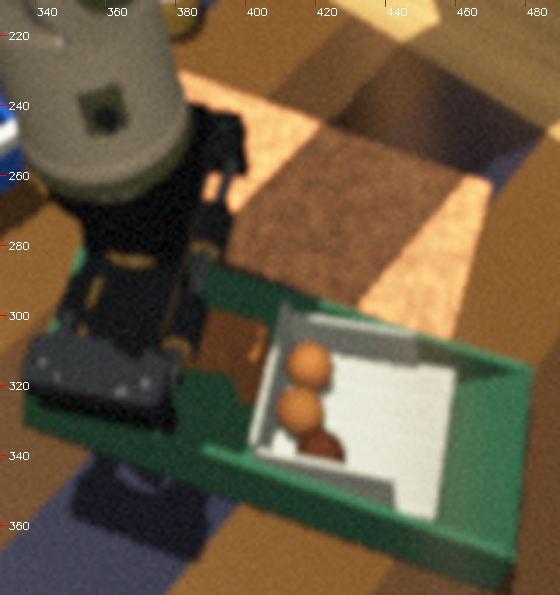

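View pics/w10.png

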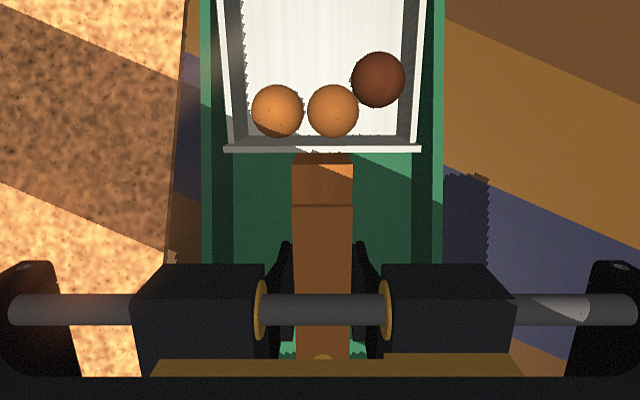

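{"api": "arm_command", "payload": {"commands": [[[0,0,0,0,-0.0035,-0.012,0],[0,0,0,0,-0.0069,-0.024,0],[0,0,0,0,-0.0069,-0.024,0],[0,0,0,0,-0.0069,-0.024,0],[0,0,0,0,-0.0069,-0.024,0],[0,0,0,0,-0.0069,-0.024,0],[0,0,0,0,-0.0069,-0.024,0],[0,0,0,0,-0.0035,-0.012,0],[0,0,0,0,0,0,0]]]}}

```text
time: 18.85
ee_pos: [0.6022, 0.2416, 0.2173]
eef_rot: [0.969, 0.202, -0.028, -0.137]
ft_force: [0.2, -0.1, -2.5]
width: 0.0234
```

```bash
python3 - <<'E'
from meas import *
goto(None)
snap('scene','s11');snap('side','d11'); c=snap('wrist','w11')
crop(load('s11'),'c16',330,150,500,380,2.6)
E
```

```text
t 18.85 pos [0.6022 0.2416 0.2173] yaw 23.52 tilt 16.04 w 0.0234 F [ 0.2 -0.1 -2.5] q [-0.56  0.43  0.35  1.42 -0.43  1.38  0.27]
```

View pics/c16.png

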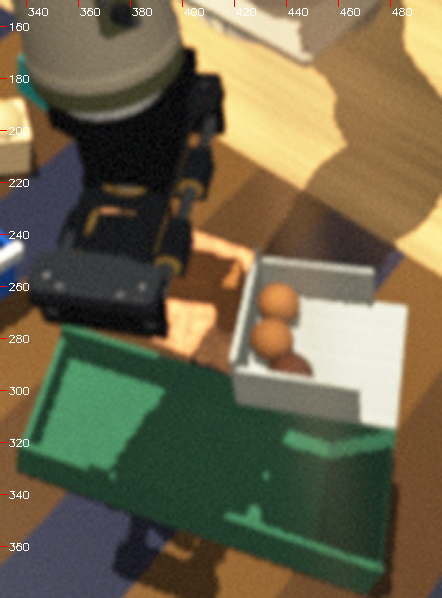

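View pics/w11.png

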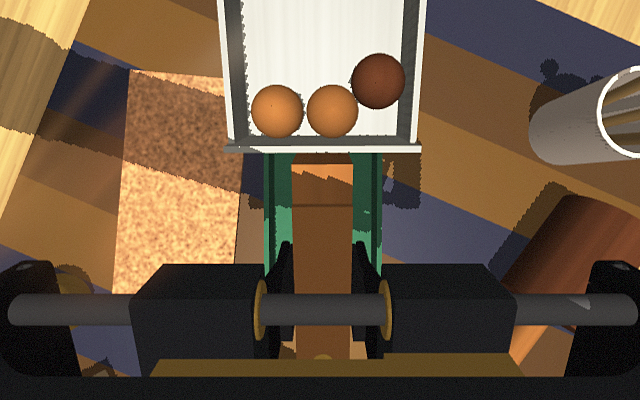

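{"api": "arm_command", "payload": {"commands": [[[0,0.024,0.082,0,0,0,0],[0,0.0473,0.164,0,0,0,0],[0,0.0473,0.164,0,0,0,0],[0,0.0473,0.164,0,0,0,0],[0,0.0473,0.164,0,0,0,0],[0,0.0473,0.164,0,0,0,0],[0,0.0473,0.164,0,0,0,0],[0,0.024,0.082,0,0,0,0],[0,0,0,0,0,0,0]]]}}

```text
time: 20.12
ee_pos: [0.601, 0.2418, 0.2154]
eef_rot: [0.915, -0.378, 0.053, -0.129]
ft_force: [-0.5, 0.8, -1.7]
width: 0.0237
```

```bash
python3 - <<'E'
from meas import *
goto([.503,-.124,.2])
c=snap('wrist','w12')
E
```

```text
t 20.12 pos [0.601  0.2418 0.2154] yaw -44.87 tilt 16.00 w 0.0237 F [-0.5  0.8 -1.7] q [-0.86  0.22  0.54  1.7  -0.27  1.01 -1.01]
turn [-2.793e-01 -4.000e-04  1.000e-04] shift after [0.1886 0.3284 0.0154] shift before [ 0.1886  0.3199 -0.0756]
```

View pics/w12.png

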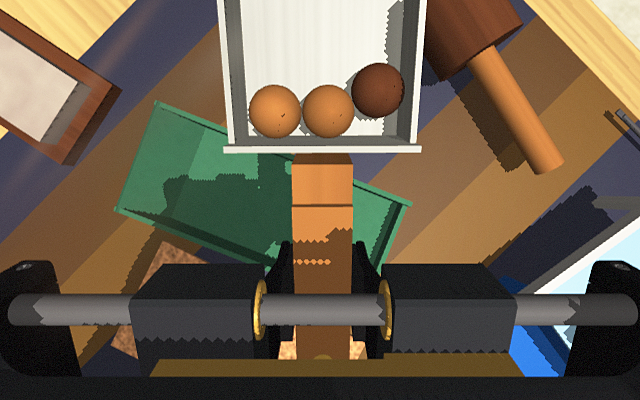

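{"api": "arm_command", "payload": {"commands": [[[0,0,0,0.0085,0.0145,-0.0034,0],[0,0,0,0.0171,0.0291,-0.0069,0],[0,0,0,0.0171,0.0291,-0.0069,0],[0,0,0,0.0171,0.0291,-0.0069,0],[0,0,0,0.0171,0.0291,-0.0069,0],[0,0,0,0.0171,0.0291,-0.0069,0],[0,0,0,0.0171,0.0291,-0.0069,0],[0,0,0,0.0171,0.0291,-0.0069,0],[0,0,0,0.0171,0.0291,-0.0069,0],[0,0,0,0.0171,0.0291,-0.0069,0],[0,0,0,0.0171,0.0291,-0.0069,0],[0,0,0,0.0085,0.0145,-0.0034,0],[0,0,0,0,0,0,0]]]}}

```text
time: 21.8
ee_pos: [0.5018, -0.1263, 0.2006]
eef_rot: [0.914, -0.38, 0.054, -0.129]
ft_force: [0.4, 0.2, -2.4]
width: 0.0236
```

```bash
python3 - <<'E'
from meas import *
goto([.503,-.124,.2])
c=snap('scene','s13'); snap('wrist','w13'); snap('side','d13')
E
```

```text
t 21.80 pos [ 0.5018 -0.1263  0.2006] yaw -45.17 tilt 16.11 w 0.0236 F [ 0.4  0.2 -2.4] q [-0.51 -0.    0.84  1.94 -0.28  1.09 -0.33]
turn [-2.812e-01 -1.200e-03  2.000e-04] shift after [-0.0008 -0.0025  0.0006] shift before [-0.0008 -0.0022  0.0013]
```

View pics/s13.png

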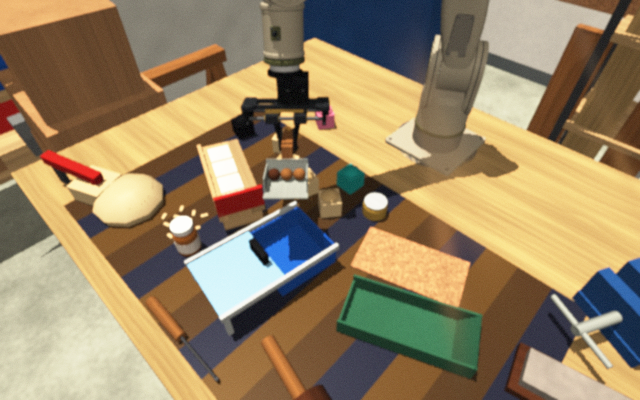

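View pics/w13.png

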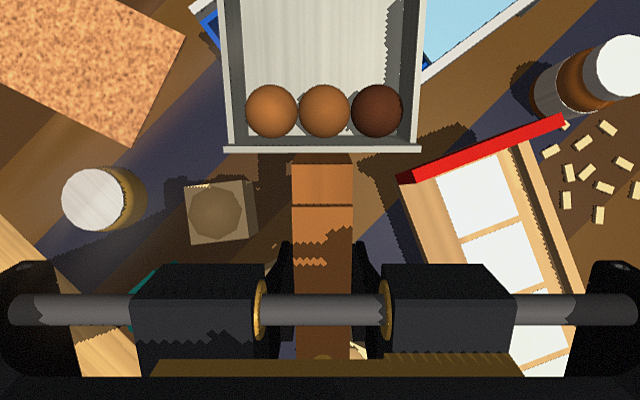

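{"api": "arm_command", "payload": {"commands": [[[-0.07,0,0,0,0,0,0],[-0.07,0,0,0,0,0,0],[-0.07,0,0,0,0,0,0],[-0.07,0,0,0,0,0,0],[-0.04,0,0,0,0,0,0],[-0.04,0,0,0,0,0,0],[-0.04,0,0,0,0,0,0],[-0.04,0,0,0,0,0,0],[-0.02,0,0,0,0,0,0],[-0.02,0,0,0,0,0,0],[-0.02,0,0,0,0,0,0],[-0.02,0,0,0,0,0,0],[-0.02,0,0,0,0,0,0],[-0.02,0,0,0,0,0,0],[0,0,0,0,0,0,0]]]}}

```text
time: 23.82
ee_pos: [0.5029, -0.1236, 0.2006]
eef_rot: [0.915, -0.379, -0.053, 0.129]
ft_force: [-0.1, -0.4, -1.4]
width: 0.0232
```

```bash
python3 - <<'E'
from meas import *
goto(None)
c=snap('scene','s14'); snap('wrist','w14'); crop(c,'c17',170,120,350,330,2.8)
E
```

```text
t 23.82 pos [ 0.5029 -0.1236  0.2006] yaw -44.94 tilt 16.04 w 0.0232 F [-0.1 -0.4 -1.4] q [-0.63  0.3   0.78  1.7   0.02  1.4  -0.64]
```

View pics/c17.png

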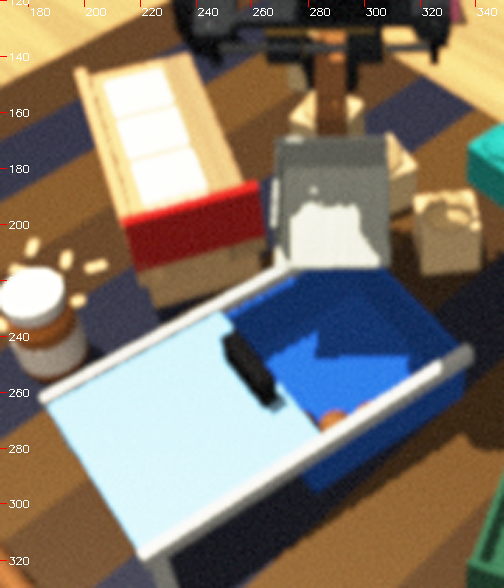

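View pics/w14.png

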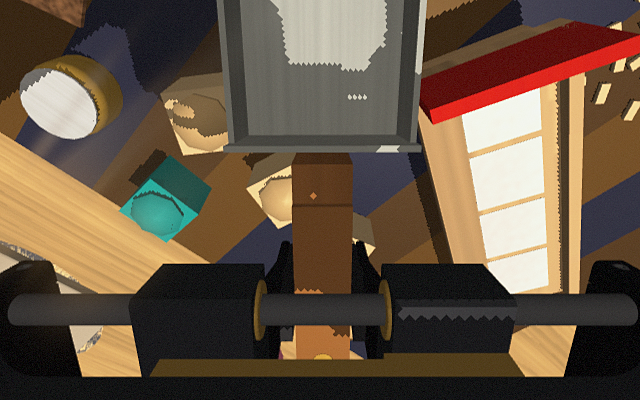

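{"api": "arm_command", "payload": {"commands": [[[0.093,0,0,0,0,0,0],[0.093,0,0,0,0,0,0],[0.094,0,0,0,0,0,0],[0,0,0,0,0,-0.02,0],[0,0,0,0,0,0,0]]]}}

```text
time: 24.55
ee_pos: [0.5033, -0.1244, 0.2219]
eef_rot: [0.924, -0.383, 0.002, -0.001]
ft_force: [-0.6, 0.4, -1.6]
width: 0.0238
```

```bash
python3 - <<'E'
from meas import *
sc=.1025
th=np.radians(108.4); mid=np.array([.4415,.2145]); o=mid+.049*np.array([np.cos(th),np.sin(th)]); tc=o-sc*np.array([np.cos(th),np.sin(th)])
print(o,tc)
goto([tc[0],tc[1],.22],18.4)
c=snap('scene','s15'); snap('wrist','w15'); crop(c,'c18',170,120,350,330,2.8)
E
```

```text
[0.4260332  0.26099492] [0.45838722 0.16373513]
t 24.55 pos [ 0.5033 -0.1244  0.2219] yaw -45.02 tilt 0.24 w 0.0238 F [-0.6  0.4 -1.6] q [-0.58  0.1   0.79  1.79 -0.08  1.28 -0.55]
turn [-0.0015 -0.0042 -1.1068] shift after [ 0.0484 -0.2876  0.0019] shift before [-0.2356 -0.172   0.0018]
```

View pics/c18.png

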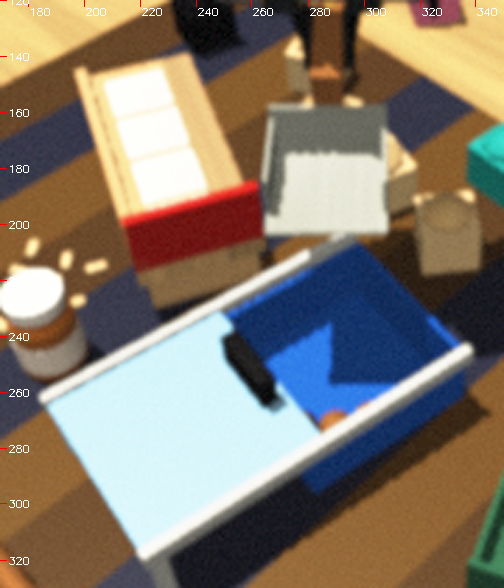

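{"api": "arm_command", "payload": {"commands": [[[0,0,-0.158,0,0,0,0],[0,0,-0.158,0,0,0,0],[0,0,-0.158,0,0,0,0],[0,0,-0.158,0,0,0,0],[0,0,-0.158,0,0,0,0],[0,0,-0.158,0,0,0,0],[0,0,-0.159,0,0,0,0],[0,0,0,0,-0.03,0,0],[0,0,0,0.01,-0.037,0,0],[0,0,0,0.01,-0.037,0,0],[0,0,0,0.01,-0.037,0,0],[0,0,0,0.01,-0.037,0,0],[0,0,0,0.008,-0.037,0,0],[0,0,0,0,-0.037,0,0],[0,0,0,0,-0.036,0,0],[0,0,0,0,0,0,0]]]}}

```text
time: 26.65
ee_pos: [0.4558, 0.1673, 0.2194]
eef_rot: [0.987, 0.163, -0.0, 0.0]
ft_force: [-0.3, -0.9, -1.7]
width: 0.0234
```

```bash
python3 - <<'E'
from meas import *
goto([.4584,.1637,.07],18.4)
c=snap('scene','s16'); w=snap('wrist','w16'); crop(c,'c19',170,120,350,330,2.8)
E
```

```text
t 26.65 pos [0.4558 0.1673 0.2194] yaw 18.76 tilt 0.05 w 0.0234 F [-0.3 -0.9 -1.7] q [-0.85  0.02  0.42  1.85 -0.01  1.27 -0.11]
turn [0.0007 0.0005 0.0063] shift after [0.0014 0.0043 0.1494] shift before [0.0014 0.0042 0.1494]
```

View pics/w16.png

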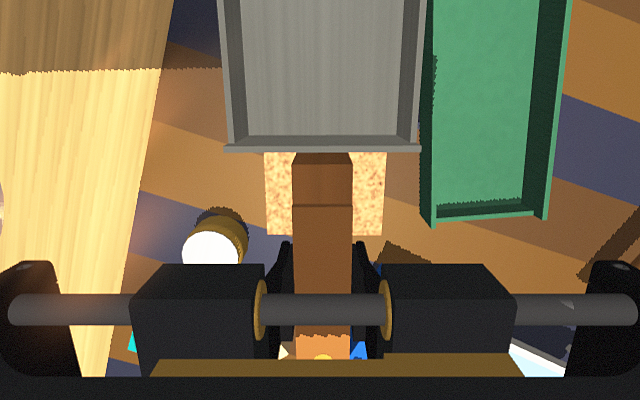

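View pics/c19.png

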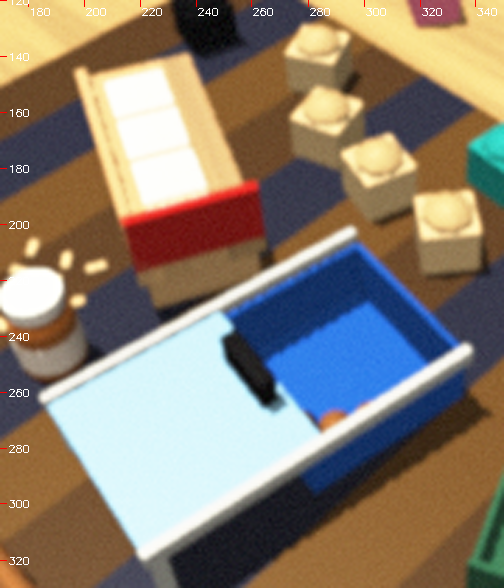

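```bash
python3 - <<'E'
from meas import *
d=snap('side','d16'); crop(d,'c20',230,120,470,300,3.2)
E
```

View pics/c20.png

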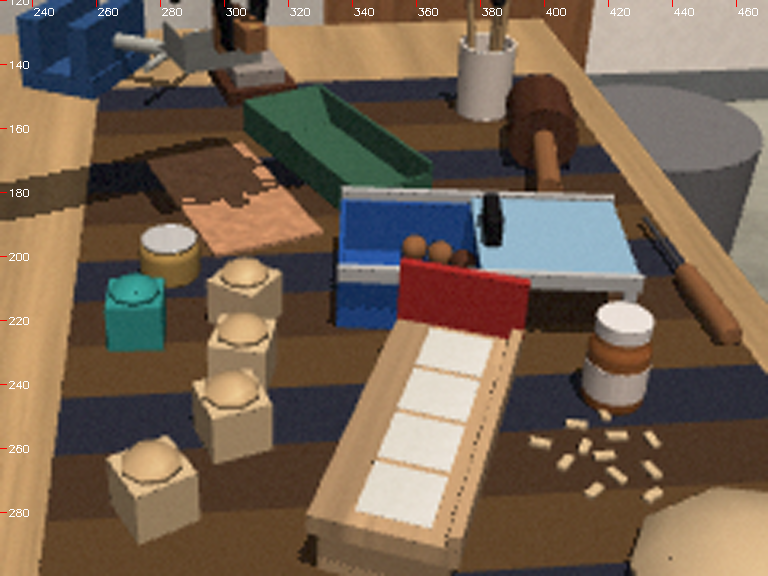

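{"api": "arm_command", "payload": {"commands": [[[0,0,0.006,0.0014,0.004,0.029,0],[0,0,0,0,0,0.029,0],[0,0,0,0,0,0.029,0],[0,0,0,0,0,0.029,0],[0,0,0,0,0,0.025,0],[0,0,0,0,0,0.01,0],[0,0,0,0,0,0.005,0],[0,0,0,0,0,0.003,0],[0,0,0,0,0,0,0]]]}}

```text
time: 27.92
ee_pos: [0.4603, 0.1612, 0.062]
eef_rot: [0.988, 0.157, 0.001, 0.0]
ft_force: [-0.1, 0.9, -2.1]
width: 0.0236
```

Close (about 2 mm to go); lower until contact, then release.

{"api": "arm_command", "payload": {"commands": [[[0,0,0,0,0,0.002,0],[0,0,0,0,0,0.001,0],[0,0,0,0,0,0,0]]]}}

```text
time: 28.3
ee_pos: [0.4605, 0.1611, 0.0592]
eef_rot: [0.988, 0.157, 0.001, 0.0]
ft_force: [0.1, -1.7, 5.3]
width: 0.0236
```

{"api": "arm_command", "payload": {"commands": [[[0,0,0,0,0,0,100],[0,0,0,0,0,0,100],[0,0,0,0,0,0,100],[0,0,0,0,0,0,100],[0,0,0,0,0,-0.02,100],[0,0,0,0,0,-0.03,100],[0,0,0,0,0,-0.04,100],[0,0,0,0,0,-0.04,100],[0,0,0,0,0,-0.03,100],[0,0,0,0,0,0,100]]]}}

```text
time: 29.55
ee_pos: [0.4608, 0.1616, 0.2208]
eef_rot: [0.988, 0.157, 0.003, -0.001]
ft_force: [-0.4, 0.4, -1.1]
width: 0.0868
```

```bash
python3 - <<'E'
from meas import *
th=np.radians(-8.6);ex=np.array([np.cos(th),np.sin(th)]);T=np.array([.622,-.0045])
b=T+ex*(.080-.003)
print(b)
goto([b[0],b[1],.2],-8.5)
c=snap('wrist','w17')
m=lambda L:[(a/1000,b/1000) for a,b in L]
crop(c,'c21',150,0,550,300,2)
E
```

```text
[ 0.69813424 -0.01601422]
t 29.55 pos [0.4608 0.1616 0.2208] yaw 18.11 tilt 0.31 w 0.0868 F [-0.4  0.4 -1.1] q [-0.85  0.02  0.43  1.85 -0.01  1.27 -0.1 ]
turn [-0.0018 -0.0051  0.4644] shift after [0.2609 0.1406 0.0208] shift before [0.1702 0.2426 0.0216]
```

View pics/c21.png

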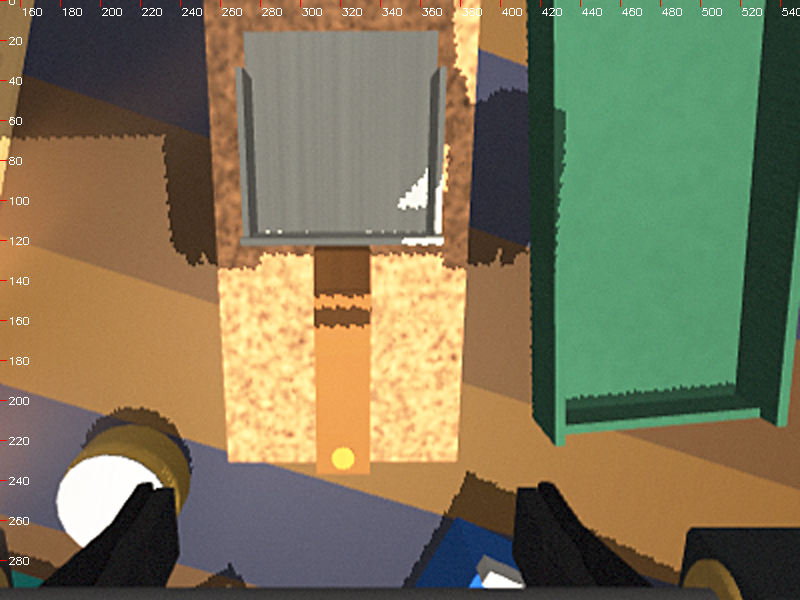

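{"api": "arm_command", "payload": {"commands": [[[0,0,0.155,0,0,0,100],[0,0,0.155,0,0,0,100],[0,0,0.154,0,0,0,100],[0,0,0,0.0326,0.0173,0.002,100],[0,0,0,0.0326,0.0173,0.002,100],[0,0,0,0.0326,0.0173,0.002,100],[0,0,0,0.0326,0.0173,0.002,100],[0,0,0,0.0326,0.0173,0.002,100],[0,0,0,0.0326,0.0173,0.002,100],[0,0,0,0.0326,0.0173,0.002,100],[0,0,0,0.0326,0.0173,0.002,100],[0,0,0,0,0,0,100]]]}}

```text
time: 31.1
ee_pos: [0.6975, -0.0172, 0.2002]
eef_rot: [0.997, -0.076, -0.001, 0.001]
ft_force: [-0.2, 0.3, 0.2]
width: 0.0872
```

```bash
python3 - <<'E'
from meas import *
goto([.6986,-.0137,.0866],-8.44)
c=snap('wrist','w18')
E
```

```text
t 31.10 pos [ 0.6975 -0.0172  0.2002] yaw -8.67 tilt 0.18 w 0.0872 F [-0.2  0.3  0.2] q [-0.42  0.56  0.58  1.31 -0.3   1.36 -0.  ]
turn [ 0.0029  0.0012 -0.0041] shift after [ 0.0005 -0.0036  0.1136] shift before [ 0.0007 -0.0039  0.1136]
```

View pics/w18.png

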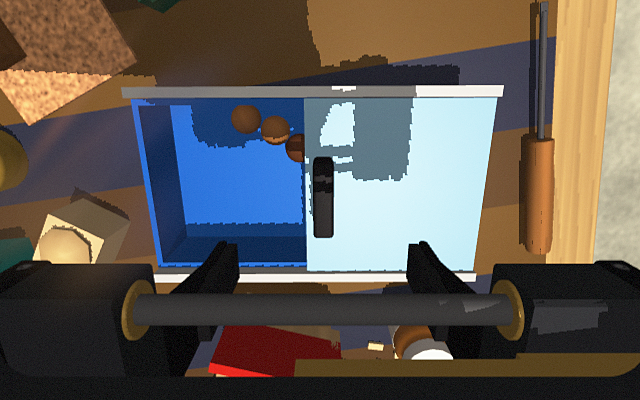

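{"api": "arm_command", "payload": {"commands": [[[0,0,-0.004,0.0005,-0.003,0.028,100],[0,0,0,0,0,0.029,100],[0,0,0,0,0,0.029,100],[0,0,0,0,0,0.027,100],[0,0,0,0,0,0,0],[0,0,0,0,0,0,0],[0,0,0,0,0,0,0],[0,0,0,0,0,0,0],[0,0,0,0,0,0,0],[0,0,0,0,0,0,0],[0,0,0,0,0,0,0]]], "newtons": 20}}

```text
time: 32.52
ee_pos: [0.6984, -0.0114, 0.09]
eef_rot: [0.997, -0.072, 0.001, 0.0]
ft_force: [0.5, 0.1, 1.3]
width: 0.0252
```

{"api": "arm_command", "payload": {"commands": [[[0,0,0,-0.008,0,0,0],[0,0,0,-0.014,0,0,0],[0,0,0,-0.014,0,0,0],[0,0,0,-0.014,0,0,0],[0,0,0,-0.014,0,0,0],[0,0,0,-0.014,0,0,0],[0,0,0,-0.014,0,0,0],[0,0,0,-0.014,0,0,0],[0,0,0,-0.014,0,0,0],[0,0,0,-0.01,0,0,0],[0,0,0,-0.006,0,0,0],[0,0,0,-0.003,0,0,0],[0,0,0,0,0,0,0]]]}}

```text
time: 34.15
ee_pos: [0.5619, 0.0087, 0.0899]
eef_rot: [0.997, -0.072, 0.002, -0.0]
ft_force: [7.4, 1.7, -6.1]
width: 0.0158
```

{"api": "arm_command", "payload": {"commands": [[[0,0,0,0.001,0,0,100],[0,0,0,0,0,0,100],[0,0,0,0,0,-0.01,100],[0,0,0,0,0,-0.03,100],[0,0,0,0,0,-0.04,100],[0,0,0,0,0,-0.04,100],[0,0,0,0,0,-0.04,100],[0,0,0,0,0,0,100]]]}}

```text
time: 35.15
ee_pos: [0.563, 0.0081, 0.2536]
eef_rot: [0.997, -0.072, 0.003, -0.001]
ft_force: [-0.3, -0.1, -1.3]
width: 0.0844
```

```bash
python3 - <<'E'
from meas import *
goto(None)
c=snap('wrist','w19');snap('scene','s19');snap('side','d19')
E
```

```text
t 35.15 pos [0.563  0.0081 0.2536] yaw -8.28 tilt 0.41 w 0.0844 F [-0.3 -0.1 -1.3] q [-0.63  0.19  0.62  1.63 -0.11  1.35 -0.14]
```

View pics/w19.png

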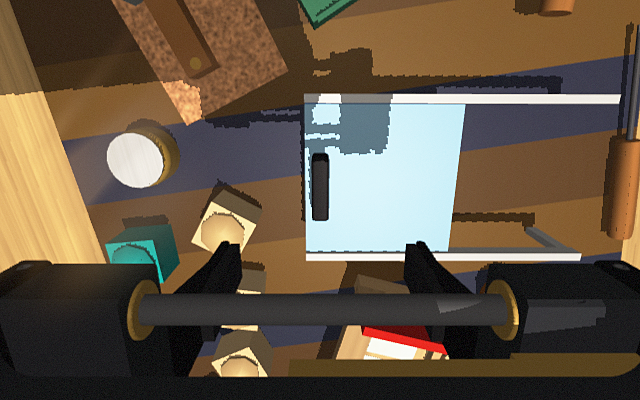

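View pics/s19.png

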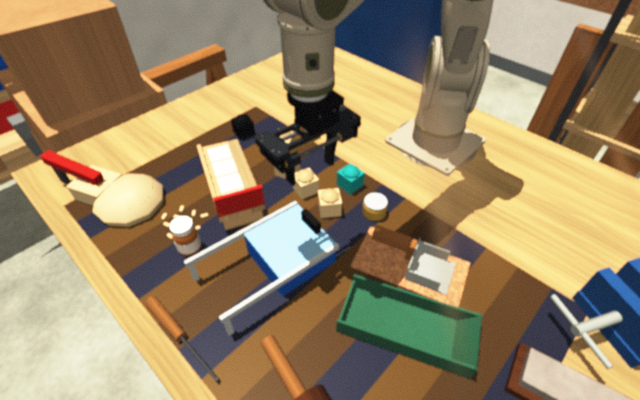

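View pics/d19.png

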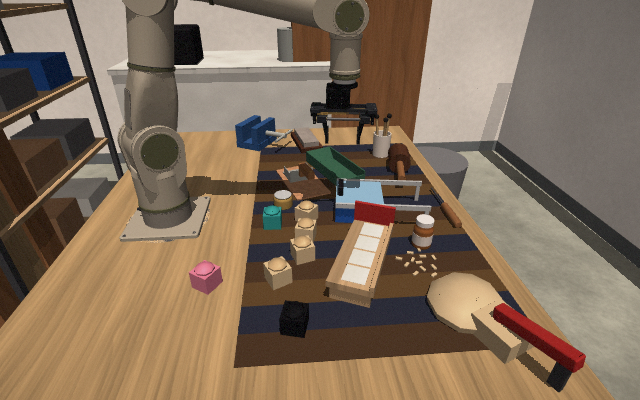

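```bash
python3 - <<'E'
from meas import *
goto([.47,-.3,.3],-8.28)
E
```

```text
t 35.30 pos [0.5612 0.0084 0.2493] yaw -8.25 tilt 0.03 w 0.0864 F [0.7 0.5 0.6] q [-0.63  0.19  0.62  1.64 -0.11  1.35 -0.14]
turn [ 0.0002 -0.0006  0.0005] shift after [-0.0458  0.3183 -0.0507] shift before [-0.0459  0.3183 -0.0507]
```

{"api": "arm_command", "payload": {"commands": [[[0,0,0,-0.0057,0.04,-0.0063,100],[0,0,0,-0.0057,0.04,-0.0063,100],[0,0,0,-0.0057,0.04,-0.0063,100],[0,0,0,-0.0057,0.04,-0.0063,100],[0,0,0,-0.0057,0.04,-0.0063,100],[0,0,0,-0.0057,0.04,-0.0063,100],[0,0,0,-0.0057,0.04,-0.0063,100],[0,0,0,-0.0057,0.038,-0.0063,100],[0,0,0,0,0,0,100],[0,0,0,0,0,0,100]]]}}

```text
time: 36.55
ee_pos: [0.4708, -0.2989, 0.2991]
eef_rot: [0.997, -0.072, -0.0, -0.0]
ft_force: [0.4, 0.3, 0.6]
width: 0.087
```

```bash
python3 - <<'E'
from meas import *
goto(None)
c=snap('wrist','w20')
crop(c,'c22',70,0,470,300,2); crop(c,'c23',330,0,640,300,2)
E
```

```text
t 36.55 pos [ 0.4708 -0.2989  0.2991] yaw -8.23 tilt 0.03 w 0.0870 F [0.4 0.3 0.6] q [-0.25  0.19  0.85  1.57 -0.14  1.45  0.47]
```

View pics/c22.png

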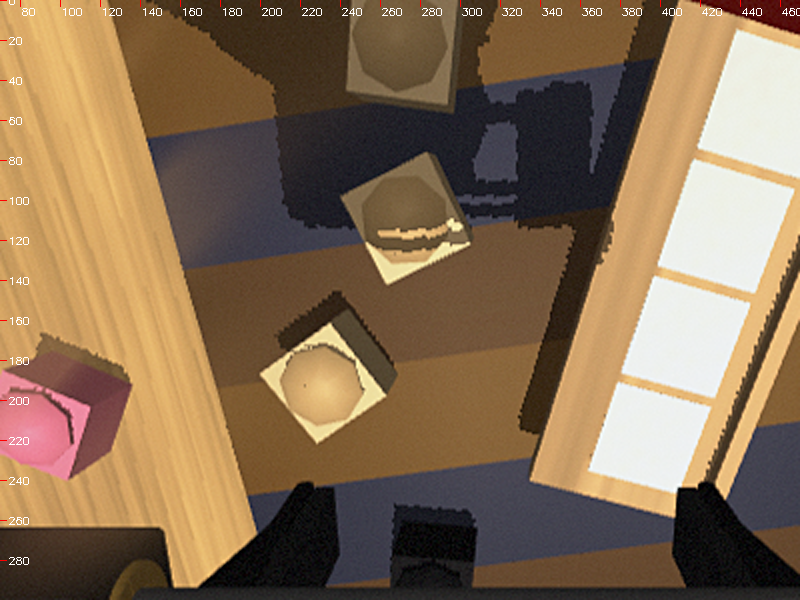

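View pics/c23.png

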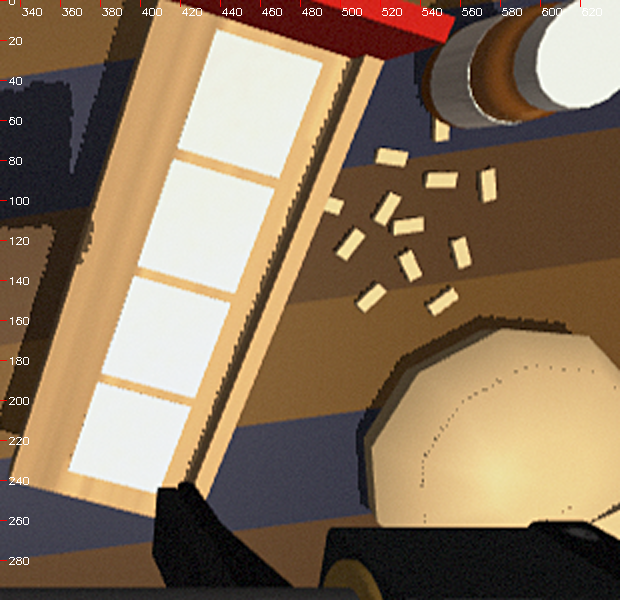

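```bash
cat >> meas.py <<'E'
def topface(c,pts,z=.05):
    """four corners of a blank's top face (in order) -> centre, yaw mod 90, side lengths"""
    P=np.array([onz(c,u,v,z)[:2] for u,v in pts]); ctr=P.mean(0)
    L=[np.linalg.norm(P[i]-P[i-1]) for i in range(4)]
    a=[np.degrees(np.arctan2(*(P[i]-P[i-1])[::-1]))%90 for i in range(4)]
    ref=a[0]; a=[(x-ref+45)%90-45 for x in a]
    print('blank',ctr.round(4),'yaw %.1f'%((ref+np.mean(a))%90),'sides',np.round(L,4)); return ctr
E
python3 - <<'E'
from meas import *
c=load('w20')
f=c['frame'].astype(int)
m=((f.min(2)>190)&(f.max(2)-f.min(2)<25)).astype(np.uint8); m[:,570:]=0; m[:,:340]=0
n,l,st,ce=cv2.connectedComponentsWithStats(m)
W=[]
for i in range(1,n):
    if st[i,4]>1200:
        r=cv2.minAreaRect(np.argwhere(l==i)[:,::-1].astype(np.float32)); p=onz(c,*r[0],.06); W.append(p); print(st[i],np.round(r[0],1),p.round(4))
        b=cv2.boxPoints(r); q=[onz(c,*x,.06)[:2] for x in b]; print('   sides',[np.linalg.norm(q[k]-q[k-1]).round(4) for k in range(4)])
W=np.array(W); W=W[np.argsort(-W[:,1])]
mm=[(0,.096-.064*i) for i in range(len(W))]
t,th,res=fit(mm,W); print('shelf',t,np.degrees(th),res)
topface(c,[(200,187.5),(229,221.5),(263.5,196.5),(235,161)])
topface(c,[(241,98.5),(285,76.5),(305,121.5),(264,142)])
E
```

```text
[ 419   15   72   74 3298] [454.4  52.2] [ 0.6239 -0.1994  0.06  ]
   sides [np.float64(0.0601), np.float64(0.0581), np.float64(0.0573), np.float64(0.059)]
[ 399   80   68   66 2866] [432.6 113.2] [ 0.5983 -0.2581  0.06  ]
   sides [np.float64(0.0603), np.float64(0.0593), np.float64(0.0575), np.float64(0.0603)]
[ 381  138   64   61 2502] [412.4 168.5] [ 0.5723 -0.3165  0.06  ]
   sides [np.float64(0.0627), np.float64(0.058), np.float64(0.06), np.float64(0.0589)]
[ 364  191   61   55 2173] [394.2 218.9] [ 0.5465 -0.3751  0.06  ]
   sides [np.float64(0.0629), np.float64(0.0579), np.float64(0.0603), np.float64(0.0588)]
shelf [ 0.58525396 -0.28727635] -23.77908987135508 [9.92812793e-05 1.70984279e-04 7.39058281e-05 3.12568419e-05]
blank [ 0.3581 -0.3168] yaw 27.6 sides [0.0547 0.0535 0.0547 0.0533]
blank [ 0.4256 -0.2302] yaw 16.8 sides [0.0532 0.0546 0.0523 0.0528]
```

```bash
python3 - <<'E'
from meas import *
goto([.4256,-.2302,.12],16.8)
E
```

```text
t 36.60 pos [ 0.4711 -0.2984  0.2992] yaw -8.16 tilt 0.04 w 0.0869 F [ 0.4 -0.3  0.4] q [-0.25  0.18  0.85  1.57 -0.14  1.45  0.47]
turn [-7.000e-04 -1.000e-04 -4.357e-01] shift after [-0.0238 -0.0784  0.1792] shift before [-0.0547 -0.0609  0.1793]
```

{"api": "arm_command", "payload": {"commands": [[[0,0,-0.145,0,0,0,100],[0,0,-0.145,0,0,0,100],[0,0,-0.146,0,0,0,100],[0,0,0,-0.006,-0.0196,0.045,100],[0,0,0,-0.006,-0.0196,0.045,100],[0,0,0,-0.006,-0.0196,0.045,100],[0,0,0,-0.006,-0.0196,0.044,100],[0,0,0,0,0,0,100],[0,0,0,0,0,0,100]]]}}

```text
time: 37.72
ee_pos: [0.4268, -0.2319, 0.1225]
eef_rot: [0.989, 0.146, 0.002, 0.001]
ft_force: [0.8, 0.9, 0.2]
width: 0.0866
```

```bash
python3 - <<'E'
from meas import *
goto([.4256,-.2302,.027],16.8)
c=snap('wrist','w21'); snap('side','d21')
E
```

```text
t 37.73 pos [ 0.4268 -0.2319  0.1225] yaw 16.79 tilt 0.19 w 0.0866 F [0.8 0.9 0.2] q [-0.29  0.13  0.75  1.99 -0.1   1.06  0.79]
turn [ 0.0018 -0.0028 -0.0002] shift after [-0.0007 -0.0019  0.0955] shift before [-0.001  -0.0021  0.0955]
```

View pics/w21.png

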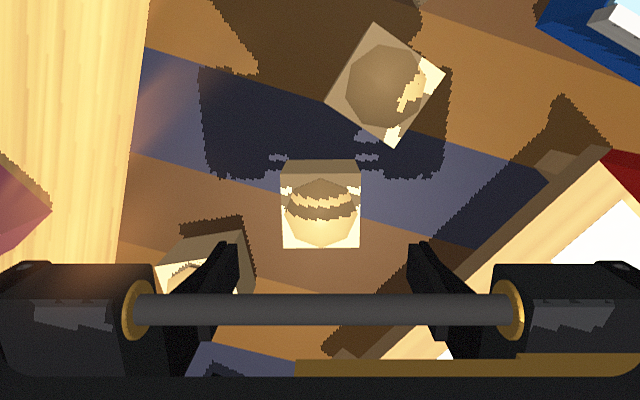

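{"api": "arm_command", "payload": {"commands": [[[0,0,0,-0.0007,-0.002,0.03,100],[0,0,0,0,0,0.03,100],[0,0,0,0,0,0.025,100],[0,0,0,0,0,0.0105,100],[0,0,0,0,0,0,0],[0,0,0,0,0,0,0],[0,0,0,0,0,0,0],[0,0,0,0,0,0,0],[0,0,0,0,0,0,0],[0,0,0,0,0,-0.02,0],[0,0,0,0,0,-0.04,0],[0,0,0,0,0,-0.04,0],[0,0,0,0,0,-0.04,0],[0,0,0,0,0,-0.02,0],[0,0,0,0,0,0,0]]], "newtons": 25}}

```text
time: 39.7
ee_pos: [0.4248, -0.23, 0.1865]
eef_rot: [0.989, 0.146, 0.002, 0.0]
ft_force: [-1.2, 0.3, -2.0]
width: 0.0539
```

```bash
python3 - <<'E'
from meas import *
goto([.6239,-.1994,.19],-23.8)
E
```

```text
t 39.70 pos [ 0.4248 -0.23    0.1865] yaw 16.74 tilt 0.23 w 0.0539 F [-1.2  0.3 -2. ] q [-0.34  0.03  0.77  1.92 -0.02  1.2   0.73]
turn [-1.000e-04 -4.100e-03  7.075e-01] shift after [ 0.1698 -0.1084 -0.0035] shift before [ 0.1995  0.028  -0.0027]
```

{"api": "arm_command", "payload": {"commands": [[[0,0,0.177,0,0,0,0],[0,0,0.177,0,0,0,0],[0,0,0.177,0,0,0,0],[0,0,0.177,0,0,0,0],[0,0,0,0.0283,-0.0181,0,0],[0,0,0,0.0283,-0.0181,0,0],[0,0,0,0.0283,-0.0181,0,0],[0,0,0,0.0283,-0.0181,0,0],[0,0,0,0.0283,-0.0181,0,0],[0,0,0,0.0283,-0.0181,0,0],[0,0,0,0,0,0,0],[0,0,0,0,0,0,0]]]}}

```text
time: 41.2
ee_pos: [0.6222, -0.1997, 0.1843]
eef_rot: [0.978, -0.207, -0.0, 0.0]
ft_force: [-1.0, -0.7, -2.4]
width: 0.0542
```

```bash
python3 - <<'E'
from meas import *
goto([.6239,-.1994,.089],-23.8)
c=snap('wrist','w22')
E
```

```text
t 41.20 pos [ 0.6222 -0.1997  0.1843] yaw -23.89 tilt 0.07 w 0.0542 F [-1.  -0.7 -2.4] q [-0.27  0.49  0.71  1.47 -0.33  1.3   0.06]
turn [ 0.0009  0.0008 -0.0016] shift after [ 0.0014 -0.001   0.0953] shift before [ 0.0015 -0.0011  0.0953]
```

View pics/w22.png

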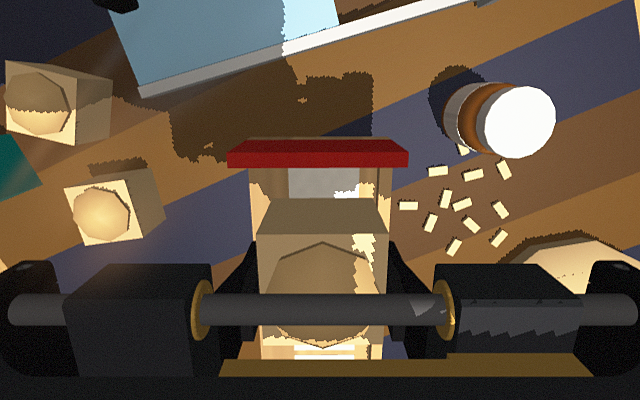

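{"api": "arm_command", "payload": {"commands": [[[0,0,0,0.0015,-0.001,0.03,0],[0,0,0,0,0,0.03,0],[0,0,0,0,0,0.02,0],[0,0,0,0,0,0.01,0],[0,0,0,0,0,0.005,0],[0,0,0,0,0,0,0]]]}}

```text
time: 42.0
ee_pos: [0.6255, -0.199, 0.0913]
eef_rot: [0.978, -0.207, 0.001, -0.0]
ft_force: [-0.4, -0.6, -0.6]
width: 0.0541
```

{"api": "arm_command", "payload": {"commands": [[[0,0,0,0,0,0.002,0],[0,0,0,0,0,0,0]]]}}

```text
time: 42.25
ee_pos: [0.6254, -0.1988, 0.0891]
eef_rot: [0.978, -0.206, 0.001, -0.0]
ft_force: [0.7, -0.7, -1.3]
width: 0.0542
```

{"api": "arm_command", "payload": {"commands": [[[0,0,0,0,0,0.002,0],[0,0,0,0,0,0,0]]]}}

```text
time: 42.5
ee_pos: [0.6252, -0.1987, 0.0867]
eef_rot: [0.978, -0.206, 0.001, -0.0]
ft_force: [-0.1, 1.0, -1.1]
width: 0.0539
```

{"api": "arm_command", "payload": {"commands": [[[0,0,0,0,0,0.001,0],[0,0,0,0,0,0,0]]]}}

```text
time: 42.75
ee_pos: [0.6253, -0.1988, 0.0861]
eef_rot: [0.978, -0.206, 0.001, -0.0]
ft_force: [-0.8, 2.2, 2.9]
width: 0.0536
```

Contact. Release, lift, and go look at the remaining blanks.

{"api": "arm_command", "payload": {"commands": [[[0,0,0,0,0,0,100],[0,0,0,0,0,0,100],[0,0,0,0,0,0,100],[0,0,0,0,0,-0.03,100],[0,0,0,0,0,-0.04,100],[0,0,0,0,0,-0.045,100],[0,0,0,-0.05,0,-0.045,100],[0,0,0,-0.05,0.02,-0.04,100],[0,0,0,-0.05,0.03,0,100],[0,0,0,0,0.03,0,100],[0,0,0,0,0,0,100],[0,0,0,0,0,0,100]]]}}

```text
time: 44.25
ee_pos: [0.4628, -0.2124, 0.2797]
eef_rot: [0.978, -0.206, 0.001, -0.0]
ft_force: [-0.1, -0.2, 0.3]
width: 0.087
```

```bash
python3 - <<'E'
from meas import *
goto(None)
c=snap('wrist','w23')
crop(c,'c24',0,0,390,290,2.05)
E
```

```text
t 44.25 pos [ 0.4628 -0.2124  0.2797] yaw -23.82 tilt 0.09 w 0.0870 F [-0.1 -0.2  0.3] q [-0.45  0.03  0.82  1.72 -0.02  1.4  -0.04]
```

View pics/c24.png

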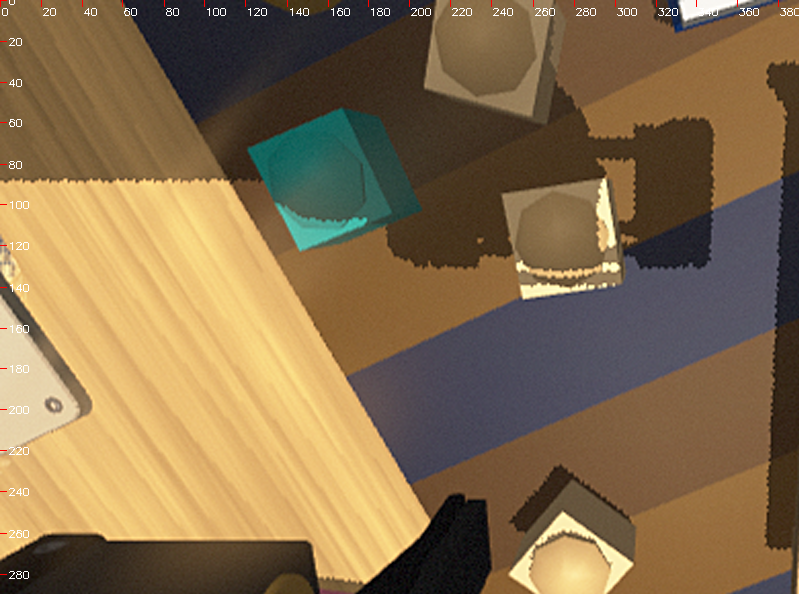

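View pics/w23.png

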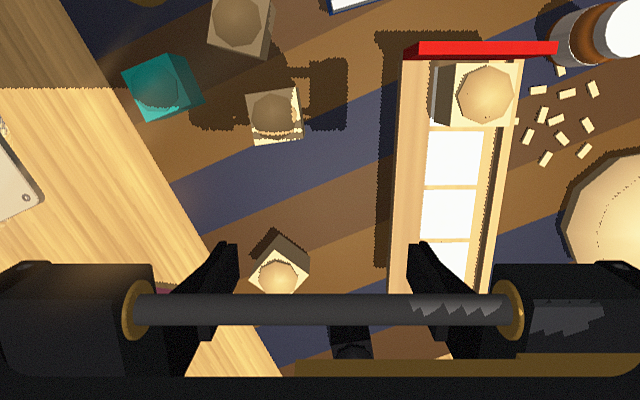

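```bash
python3 - <<'E'
from meas import *
c=load('w23'); k=2.05
b=topface(c,[(502/k,194/k),(603/k,178/k),(622/k,285/k),(521/k,299/k)])
crop(c,'c25',400,30,570,150,4.5)
goto([b[0],b[1],.12],7)
E
```

```text
blank [ 0.4383 -0.1413] yaw 74.3 sides [0.0542 0.0525 0.0548 0.0547]
t 44.30 pos [ 0.463  -0.2122  0.2795] yaw -23.77 tilt 0.07 w 0.0868 F [-0.7  0.6  0.2] q [-0.45  0.03  0.82  1.72 -0.02  1.4  -0.04]
turn [ 4.000e-04 -1.100e-03 -5.371e-01] shift after [-0.0158 -0.0734  0.1595] shift before [-0.0513 -0.055   0.1594]
```

View pics/c25.png

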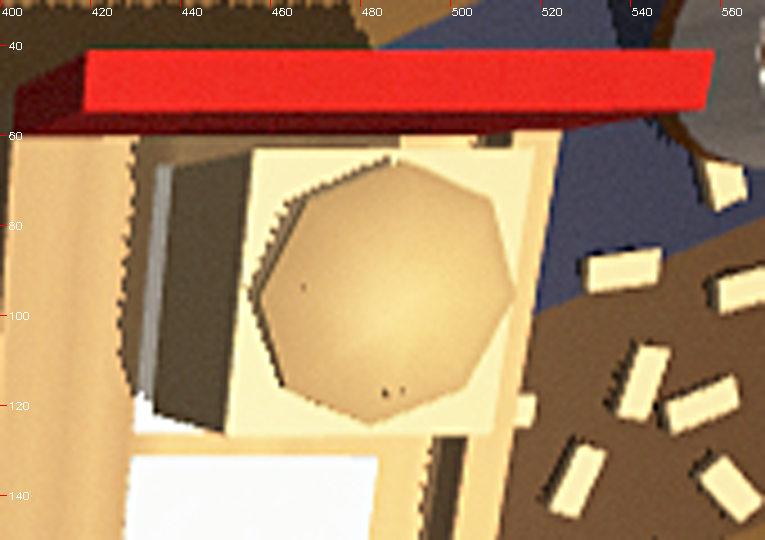

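```bash
python3 - <<'E'
from meas import *
c=load('w23')
topface(c,[(454,63),(518,63),(509,127),(449,126)],.11)
print(onz(c,183,98,.05)[:2],onz(c,203,103,0)[:2])
goto([.4383,-.1413,.12],-15.7)
E
```

```text
blank [ 0.6247 -0.1986] yaw 66.6 sides [0.0535 0.0553 0.0544 0.0548]
[ 0.35918416 -0.08476575] [ 0.36024735 -0.09255449]
t 44.30 pos [ 0.463  -0.2122  0.2795] yaw -23.77 tilt 0.07 w 0.0868 F [-0.7  0.6  0.2] q [-0.45  0.03  0.82  1.72 -0.02  1.4  -0.04]
turn [ 1.000e-04 -1.200e-03 -1.409e-01] shift after [-0.0429 -0.0615  0.1595] shift before [-0.0513 -0.0549  0.1594]
```

{"api": "arm_command", "payload": {"commands": [[[0,0,-0.141,0,0,0,100],[0,0,0,-0.0107,-0.0154,0.04,100],[0,0,0,-0.0107,-0.0154,0.04,100],[0,0,0,-0.0107,-0.0154,0.04,100],[0,0,0,-0.0107,-0.0154,0.039,100],[0,0,0,0,0,0,100],[0,0,0,0,0,0,100]]]}}

```text
time: 45.18
ee_pos: [0.4393, -0.1427, 0.122]
eef_rot: [0.991, -0.137, 0.001, 0.0]
ft_force: [1.3, 0.3, 0.1]
width: 0.0871
```

```bash
python3 - <<'E'
from meas import *
goto([.4383,-.1413,.027],-15.7)
c=snap('wrist','w24')
E
```

```text
t 45.17 pos [ 0.4393 -0.1427  0.122 ] yaw -15.75 tilt 0.17 w 0.0871 F [1.3 0.3 0.1] q [-0.51  0.06  0.76  2.04 -0.04  1.05 -0.01]
turn [ 0.0004 -0.0029 -0.0009] shift after [-0.0013 -0.0011  0.095 ] shift before [-0.0016 -0.0011  0.0949]
```

View pics/w24.png

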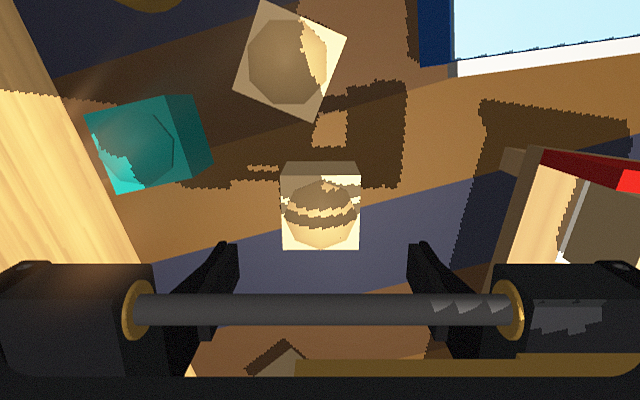

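{"api": "arm_command", "payload": {"commands": [[[0,0,0,-0.001,-0.001,0.03,100],[0,0,0,0,0,0.03,100],[0,0,0,0,0,0.025,100],[0,0,0,0,0,0.01,100],[0,0,0,0,0,0,0],[0,0,0,0,0,0,0],[0,0,0,0,0,0,0],[0,0,0,0,0,0,0],[0,0,0,0,0,0,0],[0,0,0,0,0,-0.02,0],[0,0,0,0,0,-0.04,0],[0,0,0,0,0,-0.04,0],[0,0,0,0,0,-0.04,0],[0,0,0,0,0,-0.02,0],[0,0,0,0,0,0,0]]]}}

```text
time: 47.1
ee_pos: [0.438, -0.1408, 0.1865]
eef_rot: [0.991, -0.137, 0.002, -0.001]
ft_force: [-0.5, 0.3, -1.8]
width: 0.0543
```

```bash
python3 - <<'E'
from meas import *
goto([.5983,-.2581,.19],-23.8)
topface(load('w24'),[(262,-1),(347,38),(311,123),(232,89)])
E
```

```text
t 47.10 pos [ 0.438  -0.1408  0.1865] yaw -15.74 tilt 0.23 w 0.0543 F [-0.5  0.3 -1.8] q [-0.56 -0.05  0.77  1.97  0.04  1.2  -0.08]
turn [-0.0018 -0.0036  0.1406] shift after [ 0.194   0.0427 -0.0035] shift before [ 0.1861  0.0694 -0.0029]
blank [ 0.4461 -0.0434] yaw 51.1 sides [0.0534 0.0532 0.0538 0.0526]
```

{"api": "arm_command", "payload": {"commands": [[[0,0,0.14,0,0,0,0],[0,0,0,0.0323,0.0071,0,0],[0,0,0,0.0323,0.0071,0,0],[0,0,0,0.0323,0.0071,0,0],[0,0,0,0.0323,0.0071,0,0],[0,0,0,0.0323,0.0071,0,0],[0,0,0,0.0323,0.0071,0,0],[0,0,0,0,0,0,0],[0,0,0,0,0,0,0]]]}}

```text
time: 48.22
ee_pos: [0.5966, -0.2579, 0.1844]
eef_rot: [0.978, -0.206, -0.0, 0.0]
ft_force: [0.1, -0.2, -0.6]
width: 0.0537
```

```bash
python3 - <<'E'
from meas import *
goto([.5983,-.2581,.087],-23.8)
snap('wrist','w25')
E
```

```text
t 48.23 pos [ 0.5966 -0.2579  0.1844] yaw -23.82 tilt 0.05 w 0.0537 F [ 0.1 -0.2 -0.6] q [-0.24  0.51  0.81  1.49 -0.37  1.3   0.19]
turn [ 0.0003  0.0009 -0.0003] shift after [ 0.0017 -0.0005  0.0974] shift before [ 0.0018 -0.0005  0.0974]
```

View pics/w25.png

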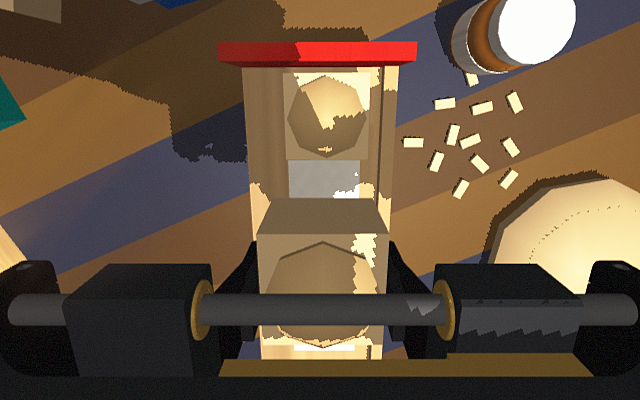

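{"api": "arm_command", "payload": {"commands": [[[0,0,0,0.0005,0,0.03,0],[0,0,0,0,0,0.03,0],[0,0,0,0,0,0.02,0],[0,0,0,0,0,0.01,0],[0,0,0,0,0,0.006,0],[0,0,0,0,0,0.002,0],[0,0,0,0,0,0,0]]]}}

```text
time: 49.15
ee_pos: [0.5984, -0.2583, 0.0883]
eef_rot: [0.979, -0.206, 0.001, -0.0]
ft_force: [-0.2, 0.4, -1.1]
width: 0.0538
```

{"api": "arm_command", "payload": {"commands": [[[0,0,0,0,0,0.001,0],[0,0,0,0,0,0,0]]]}}

```text
time: 49.4
ee_pos: [0.5982, -0.2582, 0.0871]
eef_rot: [0.979, -0.206, 0.001, -0.0]
ft_force: [-0.6, -0.1, -0.7]
width: 0.0536
```

Touch down, release, lift, and move back to look at blank A near (0.446, −0.043).

{"api": "arm_command", "payload": {"commands": [[[0,0,0,0,0,0.001,0],[0,0,0,0,0,0,0],[0,0,0,0,0,0,100],[0,0,0,0,0,0,100],[0,0,0,0,0,0,100],[0,0,0,0,0,-0.03,100],[0,0,0,0,0,-0.04,100],[0,0,0,0,0,-0.045,100],[0,0,0,-0.04,-0.03,-0.045,100],[0,0,0,-0.04,-0.04,-0.03,100],[0,0,0,-0.04,-0.04,0,100],[0,0,0,0,0,0,100],[0,0,0,0,0,0,100]]]}}

```text
time: 51.02
ee_pos: [0.5346, -0.1135, 0.272]
eef_rot: [0.979, -0.206, 0.001, -0.0]
ft_force: [-0.8, 0.8, -0.1]
width: 0.0869
```

```bash
python3 - <<'E'
from meas import *
goto(None)
c=snap('wrist','w26'); crop(c,'c26',100,0,500,290,2); snap('scene','s26'); snap('side','d26')
E
```

```text
t 51.02 pos [ 0.5346 -0.1135  0.272 ] yaw -23.75 tilt 0.11 w 0.0869 F [-0.8  0.8 -0.1] q [-0.63  0.16  0.86  1.65 -0.12  1.39 -0.17]
```

View pics/c26.png

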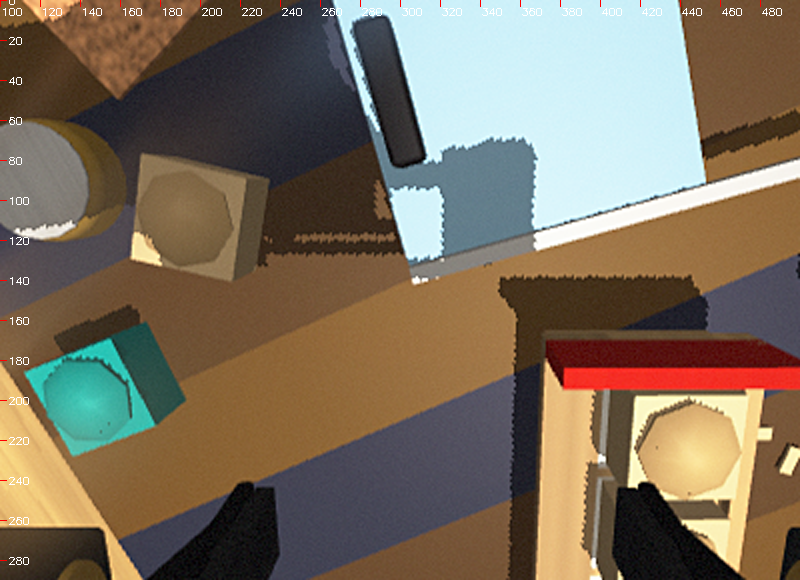

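View pics/d26.png

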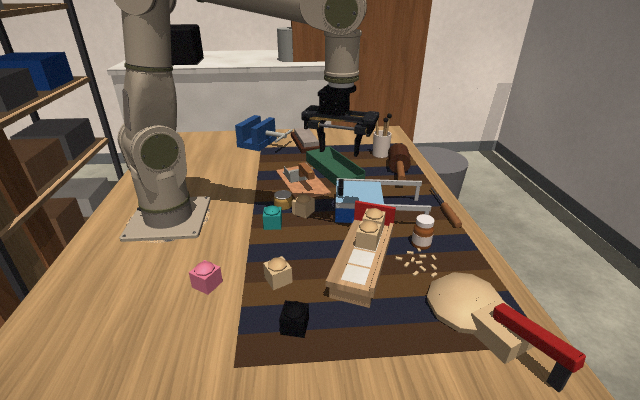

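```bash
python3 - <<'E'
from meas import *
c=load('w26')
topface(c,[(170.5,76.5),(224.5,88),(216.5,140.5),(165,130)])
print('tin',onz(c,120,90,.045)[:2], onz(c,144,90,.045)[:2])
print('decoy',onz(c,144,198,.05)[:2])
crop(c,'c27',90,40,250,160,5)
E
```

```text
blank [ 0.4385 -0.0016] yaw 53.6 sides [0.055  0.055  0.055  0.0547]
tin [0.37616671 0.04693705] [0.39897175 0.03688414]
decoy [ 0.33816303 -0.06291556]
```

View pics/c27.png

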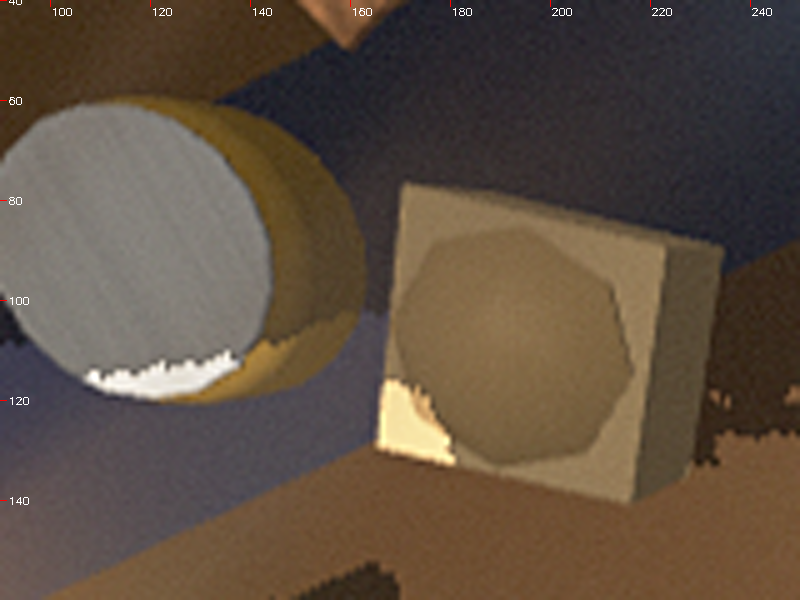

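```bash
python3 - <<'E'
from meas import *
goto([.4385,-.0016,.12],53.6)
E
```

```text
t 51.17 pos [ 0.5346 -0.115   0.2717] yaw -23.93 tilt 0.09 w 0.0869 F [ 0.   0.1 -0.7] q [-0.63  0.16  0.86  1.65 -0.12  1.39 -0.17]
turn [ 1.4000e-03 -1.0000e-03 -1.3531e+00] shift after [ 0.0343 -0.1446  0.1517] shift before [-0.1341 -0.0648  0.1515]
```

{"api": "arm_command", "payload": {"commands": [[[0,0,-0.169,0,0,0,100],[0,0,-0.169,0,0,0,100],[0,0,-0.169,0,0,0,100],[0,0,-0.169,0,0,0,100],[0,0,-0.169,0,0,0,100],[0,0,-0.169,0,0,0,100],[0,0,-0.169,0,0,0,100],[0,0,-0.17,0,0,0,100],[0,0,0,0.0086,-0.0361,0.028,100],[0,0,0,0.0086,-0.0361,0.03,100],[0,0,0,0.0086,-0.0361,0.03,100],[0,0,0,0.0086,-0.0361,0.03,100],[0,0,0,0,0,0,100],[0,0,0,0,0,0,100]]]}}

```text
time: 52.92
ee_pos: [0.4395, -0.0015, 0.1542]
eef_rot: [0.892, 0.451, 0.001, 0.001]
ft_force: [-0.3, -0.7, 0.2]
width: 0.0872
```

```bash
python3 - <<'E'
from meas import *
goto([.4385,-.0016,.027],53.6)
c=snap('wrist','w28')
E
```

```text
t 52.92 pos [ 0.4395 -0.0015  0.1542] yaw 53.63 tilt 0.13 w 0.0872 F [-0.3 -0.7  0.2] q [-0.69 -0.05  0.58  2.05  0.03  1.13  0.81]
turn [ 0.002  -0.0008  0.0006] shift after [-0.0007 -0.0007  0.1272] shift before [-0.0008 -0.001   0.1272]
```

View pics/w28.png

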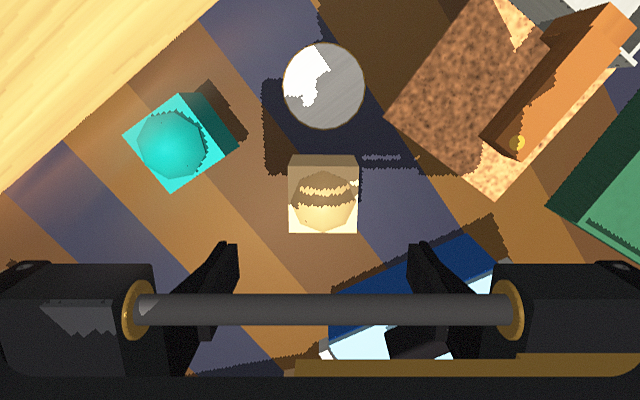

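{"api": "arm_command", "payload": {"commands": [[[0,0,0,0,0,0.03,100],[0,0,0,0,0,0.03,100],[0,0,0,0,0,0.03,100],[0,0,0,0,0,0.025,100],[0,0,0,0,0,0.012,100],[0,0,0,0,0,0,0],[0,0,0,0,0,0,0],[0,0,0,0,0,0,0],[0,0,0,0,0,0,0],[0,0,0,0,0,0,0],[0,0,0,0,0,-0.02,0],[0,0,0,0,0,-0.04,0],[0,0,0,0,0,-0.04,0],[0,0,0,0,0,-0.04,0],[0,0,0,0,0,-0.02,0],[0,0,0,0,0,0,0]]]}}

```text
time: 54.98
ee_pos: [0.4393, -0.0001, 0.1876]
eef_rot: [0.892, 0.452, 0.002, 0.0]
ft_force: [0.0, 0.0, -1.1]
width: 0.0537
```

```bash
python3 - <<'E'
from meas import *
goto([.5723,-.3165,.19],-23.8)
E
```

```text
t 54.98 pos [ 4.393e-01 -1.000e-04  1.876e-01] yaw 53.75 tilt 0.23 w 0.0537 F [ 0.   0.  -1.1] q [-0.72 -0.1   0.59  2.01  0.06  1.21  0.79]
turn [ 0.     -0.0043  1.3535] shift after [ 0.2494  0.2358 -0.0024] shift before [-0.1765  0.2943 -0.0022]
```

{"api": "arm_command", "payload": {"commands": [[[0,0,0.169,0,0,0,0],[0,0,0.169,0,0,0,0],[0,0,0.169,0,0,0,0],[0,0,0.169,0,0,0,0],[0,0,0.169,0,0,0,0],[0,0,0.169,0,0,0,0],[0,0,0.169,0,0,0,0],[0,0,0.17,0,0,0,0],[0,0,0,0.0312,0.0295,0,0],[0,0,0,0.0312,0.0295,0,0],[0,0,0,0.0312,0.0295,0,0],[0,0,0,0.0312,0.0295,0,0],[0,0,0,0.0312,0.0295,0,0],[0,0,0,0.0312,0.0295,0,0],[0,0,0,0.0312,0.0295,0,0],[0,0,0,0.0312,0.0295,0,0],[0,0,0,0,0,0,0],[0,0,0,0,0,0,0]]]}}

```text
time: 57.22
ee_pos: [0.5713, -0.3165, 0.1853]
eef_rot: [0.979, -0.206, -0.0, -0.0]
ft_force: [-0.5, 0.4, -0.9]
width: 0.0539
```

```bash
python3 - <<'E'
from meas import *
goto([.5723,-.3165,.0875],-23.8)
c=snap('wrist','w29')
E
```

```text
t 57.23 pos [ 0.5713 -0.3165  0.1853] yaw -23.80 tilt 0.05 w 0.0539 F [-0.5  0.4 -0.9] q [-0.1   0.5   0.75  1.47 -0.35  1.3   0.27]
turn [-0.0002  0.0009 -0.    ] shift after [ 0.0009 -0.0004  0.0978] shift before [ 0.001  -0.0004  0.0978]
```

View pics/w29.png

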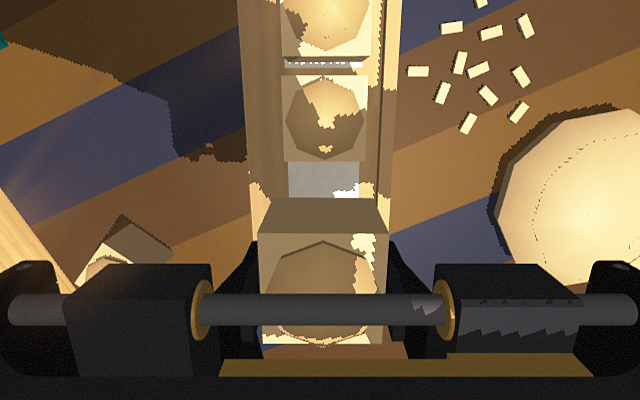

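{"api": "arm_command", "payload": {"commands": [[[0,0,0,0.0003,0,0.03,0],[0,0,0,0,0,0.03,0],[0,0,0,0,0,0.02,0],[0,0,0,0,0,0.01,0],[0,0,0,0,0,0.006,0],[0,0,0,0,0,0.002,0],[0,0,0,0,0,0.001,0],[0,0,0,0,0,0,0]]]}}

```text
time: 58.28
ee_pos: [0.5725, -0.3172, 0.0884]
eef_rot: [0.979, -0.206, 0.001, -0.0]
ft_force: [0.8, 0.1, -1.4]
width: 0.0541
```

{"api": "arm_command", "payload": {"commands": [[[0,0,0,0,0,0.001,0],[0,0,0,0,0,0,0]]]}}

```text
time: 58.52
ee_pos: [0.5725, -0.3171, 0.0873]
eef_rot: [0.979, -0.206, 0.001, -0.0]
ft_force: [0.2, -0.2, 1.7]
width: 0.0539
```

{"api": "arm_command", "payload": {"commands": [[[0,0,0,0,0,0.0005,0],[0,0,0,0,0,0,100],[0,0,0,0,0,0,100],[0,0,0,0,0,0,100],[0,0,0,0,0,-0.03,100],[0,0,0,0,0,-0.04,100],[0,0,0,0,0,-0.045,100],[0,0,0,-0.03,0.02,-0.03,100],[0,0,0,-0.04,0.03,0,100],[0,0,0,-0.04,0.03,0,100],[0,0,0,-0.04,0.03,0,100],[0,0,0,0,0,0,100],[0,0,0,0,0,0,100]]]}}

```text
time: 60.15
ee_pos: [0.3911, -0.3569, 0.2314]
eef_rot: [0.979, -0.206, 0.001, -0.0]
ft_force: [0.5, 0.7, 0.2]
width: 0.0873
```

```bash
python3 - <<'E'
from meas import *
goto([.3581,-.3168,.12],27.6)
c=snap('wrist','w30')
E
```

```text
t 60.15 pos [ 0.3911 -0.3569  0.2314] yaw -23.75 tilt 0.14 w 0.0873 F [0.5 0.7 0.2] q [-0.14  0.14  0.88  1.75 -0.11  1.3   0.35]
turn [-0.     -0.0025 -0.8962] shift after [-0.0107 -0.0508  0.1114] shift before [-0.0466 -0.0232  0.1113]
```

View pics/w30.png

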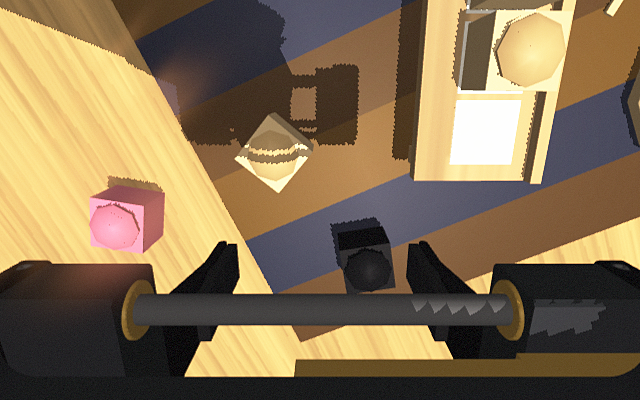

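```bash
python3 - <<'E'
from meas import *
c=load('w30'); crop(c,'c31',210,90,350,220,5)
E
```

```text
(no output)
```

View pics/c31.png

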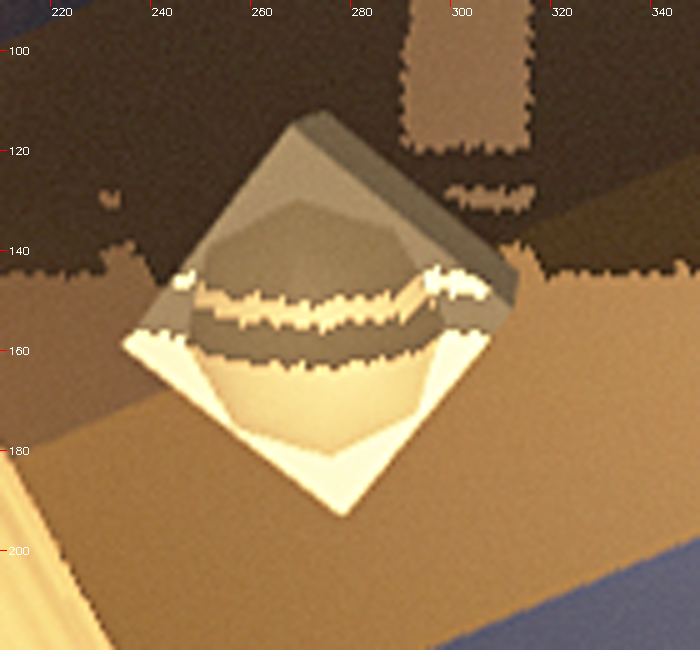

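```bash
python3 - <<'E'
from meas import *
c=load('w30')
topface(c,[(268.4,114.4),(312.5,152),(278.6,193),(234.4,159)])
E
```

```text
blank [ 0.3576 -0.3172] yaw 26.3 sides [0.0547 0.054  0.0535 0.0539]
```

```bash
python3 - <<'E'
from meas import *
c=load('w30')
print('pink',onz(c,115,228,.055)[:2],'black',onz(c,367,270,.055)[:2], onz(c,340,226,0)[:2])
goto([.358,-.317,.12],27)
goto([.358,-.317,.12],-63)
E
```

```text
pink [ 0.17841725 -0.31850808] black [ 0.39503296 -0.46640747] [ 0.38237649 -0.43002099]
t 60.20 pos [ 0.3915 -0.3567  0.2312] yaw -23.71 tilt 0.10 w 0.0870 F [0.7 0.  0.3] q [-0.14  0.14  0.88  1.75 -0.11  1.3   0.35]
turn [ 3.00e-04 -1.70e-03 -8.85e-01] shift after [-0.0118 -0.0506  0.1112] shift before [-0.0468 -0.0228  0.1111]
t 60.20 pos [ 0.3915 -0.3567  0.2312] yaw -23.71 tilt 0.10 w 0.0870 F [0.7 0.  0.3] q [-0.14  0.14  0.88  1.75 -0.11  1.3   0.35]
turn [-0.001  -0.0014  0.6858] shift after [-0.0506  0.0118  0.1112] shift before [-0.0468 -0.0228  0.1111]
```

{"api": "arm_command", "payload": {"commands": [[[0,0,-0.177,0,0,0,100],[0,0,-0.177,0,0,0,100],[0,0,-0.177,0,0,0,100],[0,0,-0.177,0,0,0,100],[0,0,-0.177,0,0,0,100],[0,0,0,-0.004,-0.0168,0.035,100],[0,0,0,-0.004,-0.0168,0.035,100],[0,0,0,-0.004,-0.0168,0.035,100],[0,0,0,0,0,0,100],[0,0,0,0,0,0,100]]]}}

```text
time: 61.45
ee_pos: [0.3585, -0.3185, 0.1274]
eef_rot: [0.972, 0.233, 0.001, 0.001]
ft_force: [-0.6, -0.5, -0.6]
width: 0.087
```

```bash
python3 - <<'E'
from meas import *
goto([.358,-.317,.027],27)
c=snap('wrist','w31')
E
```

```text
t 61.45 pos [ 0.3585 -0.3185  0.1274] yaw 26.97 tilt 0.17 w 0.0870 F [-0.6 -0.5 -0.6] q [-0.09  0.1   0.77  2.   -0.08  1.07  1.19]
turn [ 0.0025 -0.0015 -0.0006] shift after [ 0.0002 -0.0016  0.1004] shift before [ 1.000e-04 -1.800e-03  1.004e-01]
```

View pics/w31.png

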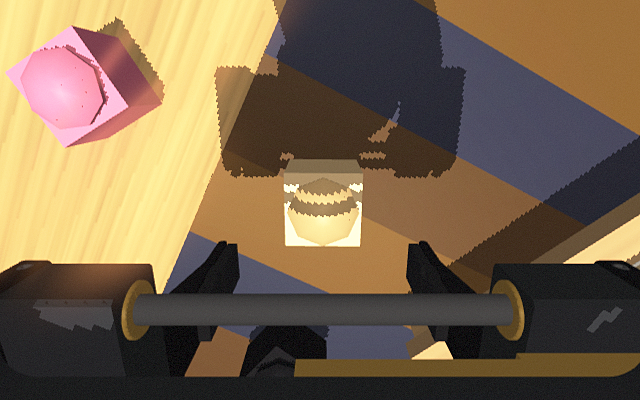

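{"api": "arm_command", "payload": {"commands": [[[0,0,0,0,-0.0015,0.03,100],[0,0,0,0,0,0.03,100],[0,0,0,0,0,0.03,100],[0,0,0,0,0,0.0105,100],[0,0,0,0,0,0,0],[0,0,0,0,0,0,0],[0,0,0,0,0,0,0],[0,0,0,0,0,0,0],[0,0,0,0,0,0,0],[0,0,0,0,0,-0.02,0],[0,0,0,0,0,-0.04,0],[0,0,0,0,0,-0.04,0],[0,0,0,0,0,-0.04,0],[0,0,0,0,0,-0.02,0],[0,0,0,0,0,0,0]]]}}

```text
time: 63.38
ee_pos: [0.357, -0.3167, 0.1866]
eef_rot: [0.972, 0.233, 0.002, 0.001]
ft_force: [0.9, -0.1, -1.7]
width: 0.0536
```

```bash
python3 - <<'E'
from meas import *
goto([.5465,-.3751,.19],-23.8)
E
```

```text
t 63.38 pos [ 0.357  -0.3167  0.1866] yaw 26.94 tilt 0.24 w 0.0536 F [ 0.9 -0.1 -1.7] q [-0.14  0.01  0.79  1.94 -0.01  1.2   1.12]
turn [ 8.000e-04 -4.200e-03  8.855e-01] shift after [ 0.197  -0.023  -0.0034] shift before [ 0.1425  0.138  -0.0026]
```

{"api": "arm_command", "payload": {"commands": [[[0,0,0.177,0,0,0,0],[0,0,0.177,0,0,0,0],[0,0,0.177,0,0,0,0],[0,0,0.177,0,0,0,0],[0,0,0.177,0,0,0,0],[0,0,0,0.0328,-0.0038,0,0],[0,0,0,0.0328,-0.0038,0,0],[0,0,0,0.0328,-0.0038,0,0],[0,0,0,0.0328,-0.0038,0,0],[0,0,0,0.0328,-0.0038,0,0],[0,0,0,0.0328,-0.0038,0,0],[0,0,0,0,0,0,0],[0,0,0,0,0,0,0]]]}}

```text
time: 65.0
ee_pos: [0.5445, -0.375, 0.1844]
eef_rot: [0.978, -0.206, -0.001, -0.0]
ft_force: [-0.7, -0.3, -1.2]
width: 0.0538
```

```bash
python3 - <<'E'
from meas import *
goto([.5465,-.3751,.0875],-23.8)
c=snap('wrist','w32')
E
```

```text
t 65.00 pos [ 0.5445 -0.375   0.1844] yaw -23.83 tilt 0.06 w 0.0538 F [-0.7 -0.3 -1.2] q [ 0.01  0.52  0.75  1.45 -0.36  1.31  0.37]
turn [ 0.0001  0.001  -0.0005] shift after [ 0.0019 -0.0007  0.0969] shift before [ 0.002  -0.0007  0.0968]
```

View pics/w32.png

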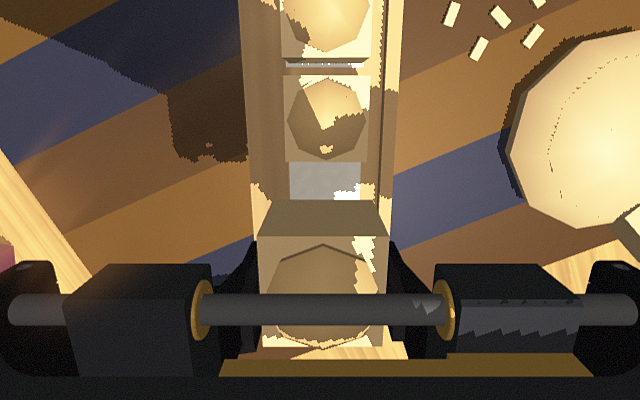

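{"api": "arm_command", "payload": {"commands": [[[0,0,0,0.0008,0,0.03,0],[0,0,0,0,0,0.03,0],[0,0,0,0,0,0.02,0],[0,0,0,0,0,0.01,0],[0,0,0,0,0,0.005,0],[0,0,0,0,0,0.002,0],[0,0,0,0,0,0,0]]]}}

```text
time: 65.92
ee_pos: [0.5468, -0.3754, 0.0895]
eef_rot: [0.979, -0.206, 0.001, 0.0]
ft_force: [-0.0, -0.2, 0.7]
width: 0.0539
```

{"api": "arm_command", "payload": {"commands": [[[0,0,0,0,0,0.001,0],[0,0,0,0,0,0.001,0],[0,0,0,0,0,0,0]]]}}

```text
time: 66.3
ee_pos: [0.5465, -0.3751, 0.0869]
eef_rot: [0.979, -0.206, 0.001, -0.0]
ft_force: [-0.2, 0.6, -0.6]
width: 0.0536
```

{"api": "arm_command", "payload": {"commands": [[[0,0,0,0,0,0.001,0],[0,0,0,0,0,0,100],[0,0,0,0,0,0,100],[0,0,0,0,0,0,100],[0,0,0,0,0,-0.03,100],[0,0,0,0,0,-0.04,100],[0,0,0,0,0,-0.045,100],[0,0,0,-0.03,0.01,-0.045,100],[0,0,0,-0.04,0.01,-0.04,100],[0,0,0,-0.04,0,-0.02,100],[0,0,0,0,0,0,100],[0,0,0,0,0,0,100],[0,0,0,0,0,0,100]]]}}

```text
time: 67.92
ee_pos: [0.4381, -0.3488, 0.3049]
eef_rot: [0.979, -0.206, -0.0, 0.0]
ft_force: [0.1, -0.1, -0.3]
width: 0.0872
```

```bash
python3 - <<'E'
from meas import *
goto(None)
c=snap('wrist','w33'); snap('scene','s33'); snap('side','d33'); crop(c,'c33',320,0,580,290,2.05)
E
```

```text
t 67.92 pos [ 0.4381 -0.3488  0.3049] yaw -23.73 tilt 0.01 w 0.0872 F [ 0.1 -0.1 -0.3] q [-0.13  0.19  0.84  1.55 -0.14  1.46  0.3 ]
```

View pics/c33.png

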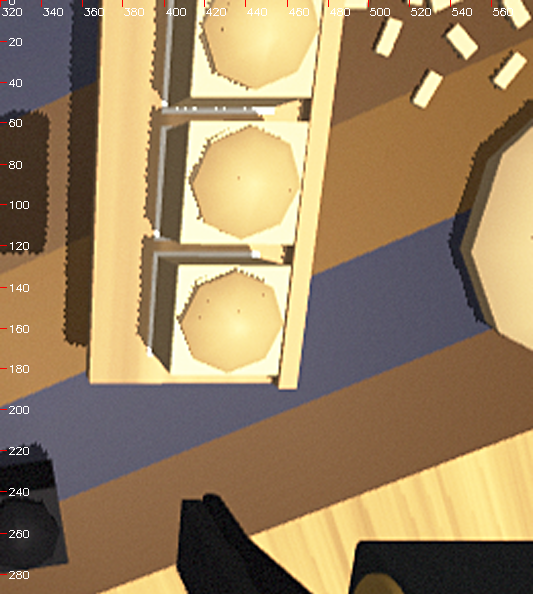

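View pics/s33.png

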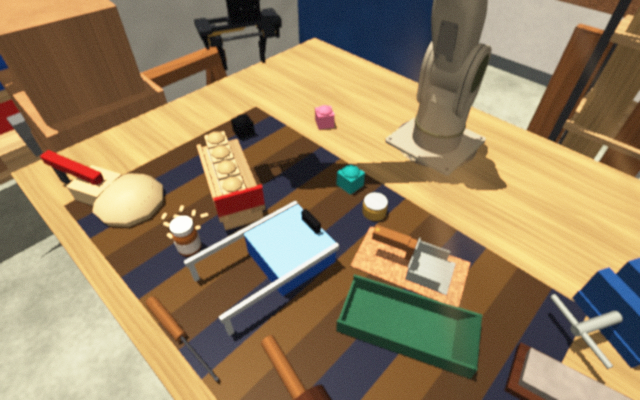

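View pics/d33.png

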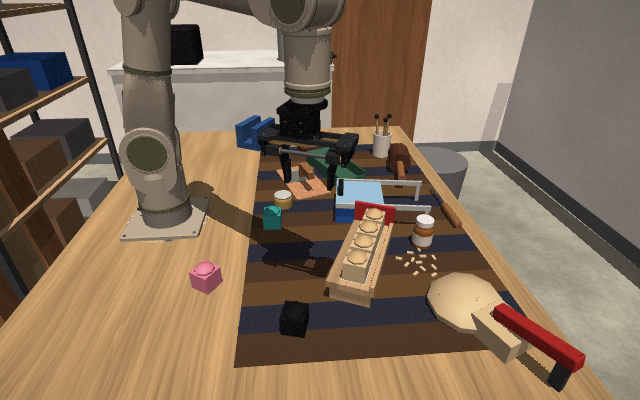

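```bash
python3 - <<'E'
from meas import *
c=load('w33');k=2.05
P=[(.6239,-.1994),(.5983,-.2581),(.5723,-.3165),(.5465,-.3751)]
for i,q in((3,[(178,265),(292,263),(283,375),(169,375)]),(2,[(190,122),(308,121),(300,243),(180,243)])):
    b=topface(c,[(320+x/k,y/k) for x,y in q],.11); print(i,np.linalg.norm(b-P[i]))
s=load('s33'); crop(s,'c34',180,110,360,260,4.4)
for p in P: print(proj(s,[*p,.12]).round(1))
E
```

```text
blank [ 0.5471 -0.3762] yaw 66.9 sides [0.0545 0.0546 0.0555 0.0573]
3 0.0013112881965623557
blank [ 0.5733 -0.3177] yaw 67.0 sides [0.0535 0.0534 0.054  0.057 ]
2 0.0015899043298346453
[231.3 181. ]
[225.2 164.5]
[219.8 149.4]
[214.7 135.4]
```

View pics/c34.png

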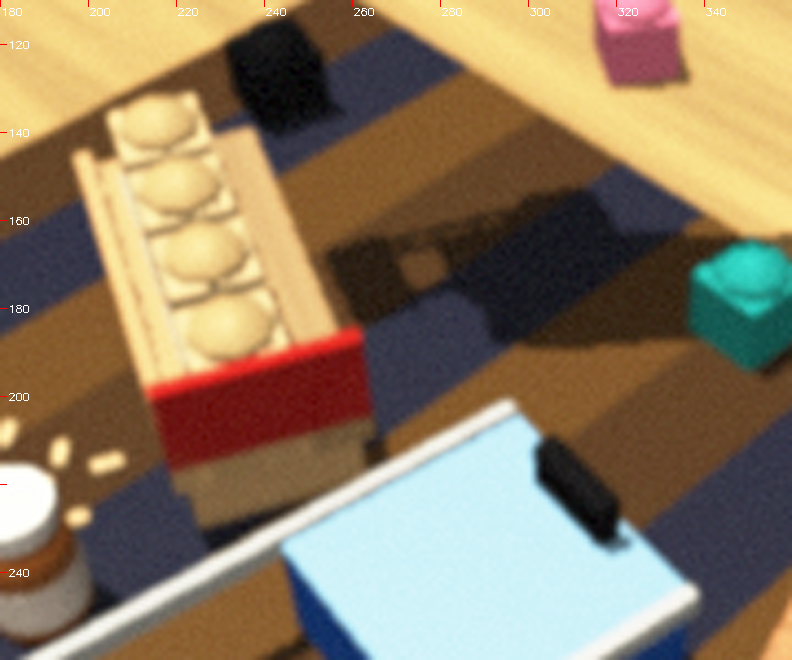

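```bash
python3 -c "
from bench import close_job
print(close_job())"
```

```text
the job is handed in; nothing more can be done
None
```

The job is done and handed in at about 68 s on the robot's clock; no verdict was reported.

**What I did**
- **Balls:** I slid the lid open to about 137 mm. One scoop pass picked up all three balls, and I tipped them into the tub. The side and wrist cameras both showed three balls in the tub, and the trough looked empty.
- **Scoop:** I laid it back on the cork pad. The wrist picture shows it flat, centred and along the pad, with the gripper let go.
- **Lid:** I pulled it shut until it pushed back with about 7 N at the stop. Its edge is flush with the ends of the runners in the pictures.
- **Blanks:** All four stand on squares 0 to 3, side by side from the red stop. One blank had been knocked about 4 cm towards the tin, so I measured it again and gripped it across the side clear of the tin.

**Last checks**
- **Measured with the wrist camera:** Blanks 0, 2 and 3 are within about 1–2 mm of their square centres and about 1° off square. Blank 0 was measured just after it was placed.
- **Checked by eye only:** I did not measure blank 1 separately. It was let go within a millimetre of its target, and it looks in line in the last scene picture.
- **Tin and jar:** They appear unmoved.
- **Disagreements:** The side and scene cameras differed by up to 15 mm on the tub before any move. The wrist camera settled this, and no final check failed.

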